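# Seat the wheel axle in the microscope carriage

## Robot

A 6-joint arm with a two-finger parallel gripper is mounted at the origin on the work surface. World frame = base frame: x ahead of the robot, y to its left, z up, the work surface at z = 0. Lengths are in m, angles in rad, forces in N, time in s.
With the tool pointing down it reaches from about 0.35 to 0.775 m from the base axis. Payload 7.3 kg.
Tool frame: the origin (TCP) lies at the very end of the fingers, on their centre line; the grasp point (between the pads) lies 19 mm behind it; z points along the fingers, x is the direction in which the jaws open and shut, and the axes are right-handed (so a half turn about z gives the same grasp; the last joint's range is limited). The gripper opens to 92 mm and grips with 3 to 60 N. Pads are 19 mm wide; open, the fingers measure 130 mm over their backs; the gripper's body (75 mm by 190 mm) begins 47 mm behind the grasp point.
Start: joints at [-1.336, 0.342, 1.524, -0, 1.275, -0.146], TCP at [0.195, -0.487, 0.198] pointing down, gripper open.
Joint ranges: [-2.53, 2.53], [-0.77, 2.02], [0.04, 2.7], [-1, 4.14], [0.28, 2.66], [-3.11, 3.11]. Speed limits (rad/s): [2.57, 2.57, 3.14, 3.14, 3.14, 3.14].

## Interface

Orientations are given as [roll, pitch, yaw] about the fixed x, y, z axes, in that order (R = Rz(yaw) Ry(pitch) Rx(roll)).
In Python, from cell import observe, read_camera, camera_params, hand_in gives the robot as it stands.
- The arm moves only by the tool apply_moves, never from a script. Its argument "increments" is a list of rows, each an object with "grip": the opening, from 0 (shut) to 1 (fully open); "linear": the shift along the world's x, y, z in mm, a list of three; "turn": the turn, a rotation vector about the world's x, y, z in units of 6 degrees (1.0 is 6 degrees), a list of three. A call has 1 to 10 rows; each row is the pose to reach, as a shift and turn from the pose commanded when the call began; what a row does not reach only later rows make up. A row lasts 1/10 s, in which the tool goes at most 50 mm and 8.59 degrees, less where a joint would pass 70% of its speed; a pose out of reach is approached as far as the arm can. A call with a gripper value outside its range is refused whole. The fingers move at their own pace and stop on an object; "grip_force" is the grip in N (left out, the last holds). Time passes only in rows, so rows that repeat a pose let the fingers close. It gives the time, the measured TCP pose, the force and the opening at its end, in the units of the state.
- observe(): the state, without advancing time (a new reading comes with each control period).
- read_camera(name): name is "scene" or "side" or "wrist"; returns the picture (400x640x3 uint8, red, green, blue); there is no depth.
- camera_params(name): a dict with "camera_matrix" (3x3 intrinsics, pixels), "world_to_cam" (4x4, takes a point from world to camera coordinates); the wrist camera has in their place "hand_eye" (4x4, takes a point from camera to tool coordinates, whose origin is the TCP and whose axes are the tool frame's). Camera axes: x right, y up, looking along -z (the intrinsics and any distortion apply to the point x, -y, -z); pixel columns grow to the right and rows downward; lengths in m; the calibration is good to about 2 mm. A picture is of the moment at which its call begins: read the wrist's pose just before it. camera_params takes no time and is no camera call.
- hand_in(): hands the job in, once; it reports no verdict.
The state is a dict: "time": time; "qpos": joint angles; "qvel": joint speeds; "joint_efforts": joint torques, N m; "tool_pos": TCP position; "tool_rot": TCP orientation; "contact_force": force on the tool from outside, world axes, zero at the start; "torque": the same for the moment, N m; "opening": finger opening in m.
Only numpy, scipy, OpenCV 4.12 (cv2) and the standard library are available. Lean on these libraries where they do the work, as an engineer would, in place of code of your own. Each camera call takes 0.05 s, during which the arm holds its last target.

## Task

Take the loose toothed-wheel axle from its grey rest and lower it level into the two empty slots of the white carriage, pushing it down past the sprung shoes until both rod ends stand hard on the slot floors. The floors' height differs each time, so feel for it; bed the axle there with a steady push of about 18 N for a good half second, never more than 25 N; then let go and leave it fully home, leaving the other things on the table where they are.

Things in the scene. Friction and masses are not known exactly. Their poses are not given: they have to be found in the camera images.
- axle: Loose axle, 0.28-0.46 kg: steel rod 12 mm thick, 170 mm long; black rubber hub in the middle (24 mm thick, 40 mm long: grip it there); two brass toothed wheels 35 mm across, 8 mm thick, their middles 50 mm either side of the centre. Origin at its very centre, y along the rod, ends alike. It starts level in the V notches of the rest, centre 55 mm above the table.
- slot_mid (a point): Midway between the two empty slots, 56 mm above the table. y from slot to slot, x across (level), z up. The slots are open-topped cuts in two upright cheeks 12 mm thick, 64 mm either side along y; the axle's wheels go inside the cheeks with 4 mm to spare each side, its rod ends stick out. Once home the axle's centre lies somewhere from 0 to 14 mm below this point.
- carriage: The microscope's wheel carriage, fixed to the table: white base plate 190 x 150 x 15 mm, two white cheeks up to 84 mm above the table. Origin under its middle. The empty slots lie 50 mm to its -x side, clear down to the base plate between the cheeks; 50 mm to its +x side a like axle is already fitted under caps and stays. It bears a push of 25 N safely.
- bed: The bearing of the empty slots; origin on the underside of the base below slot_mid. It carries the two hard steel slot floors, which are level with each other but set by screws to a different height each time, 36 to 50 mm above the table (not measured): feel for them. The push rises steeply once both rod ends stand on them.
- slot_mouth (a point): Point 84 mm above the table over slot_mid, level with the cheek tops. The slot mouths are 28 mm wide here and narrow to 16 mm in the top 10 mm. Lower, black sprung shoes on both walls, 10.5 mm apart, pinch the 12 mm rod from when its centre is about 15 mm below this point: pushing it down past them takes 3 to 10 N in all, all the way down, and it stays where it is left.
- rest: Grey parts rest, fixed to the table: plate 60 x 185 x 8 mm with two V-notched posts 76 mm either side of its middle along y. Origin under its middle. Between the posts there is only the plate.
- screwdriver: Bystander: a screwdriver, 160 mm long, lying on the table.
- lens_spray: Bystander: a small clear spray bottle, 34 mm across, 65 mm tall.
- screw_tray: Bystander: a shallow steel tray, 90 x 120 x 25 mm.
- lens_ring: Bystander: a dark ring for a trial lens, 38 mm across, 6 mm tall.
- lens_ring2: Bystander: a second such ring.
- occluder: Bystander: a flat black paddle, 60 mm disc with a handle, 6 mm thick; origin at the disc.
- mug: Bystander: a white mug, 76 mm across, 85 mm tall.
There are look-alikes about, which are no part of the job. Of the things that look like the carriage, the smaller one is meant.

How it is judged:
By the outcome, as a careful person would: the job done as asked, in the order asked, and still so for the second after the job is handed in, with the robot touching nothing.
It also fails if it takes over 51 s, if anything falls off the work surface, if the arm or the gripper's body presses on something with over 40 N, if the wrist force passes 120 N, or if a joint passes its speed limit or range.

## Working session

There is one attempt and no reset: what is moved stays moved. The work goes in short steps, Python scripts to look and compute and a tool call to move; the robot and the scene stay as the last step left them, time stands still between calls to the robot, and variables do not carry over. Pictures are saved under pics/ and viewed, and the job is handed in when it is done.

Besides the shell and the picture viewer there is one more tool, called after ">>>" as name(argument=value, ...) on one line, values as JSON. apply_moves: Moves the arm, as the interface text tells. Its arguments: {"type":"object","properties":{"increments":{"type":"array","items":{"type":"object","properties":{"grip":{"type":"number"},"linear":{"type":"array","items":{"type":"number"}},"turn":{"type":"array","items":{"type":"number"}}}}},"grip_force":{"type":"number"}},"required":["increments"]}

```bash
mkdir -p pics; ls; python3 - <<'E'
from cell import *
import cv2
print(observe())
for n in ["scene","side","wrist"]:
    im=read_camera(n); cv2.imwrite(f"pics/{n}0.png",im[:,:,::-1])
    print(n,camera_params(n))
E
```

```text
pics
{'time': 0.0, 'qpos': array([-1.33600714e+00,  3.42741968e-01,  1.52499365e+00, -3.11257751e-05,
        1.27539621e+00, -1.46020472e-01]), 'qvel': array([ 0.00044477, -0.00103444,  0.0005569 , -0.00199081, -0.00083001,
       -0.00023889]), 'joint_efforts': array([-8.32124351e-05, -4.31241202e+01, -2.44217813e+01,  7.14426208e-02,
        5.58364042e-02, -1.54662716e-04]), 'tool_pos': array([ 0.19502519, -0.48695705,  0.19724316]), 'tool_rot': array([-3.14139815e+00,  1.52712216e-03, -1.18997744e+00]), 'contact_force': array([ 0.26131441, -0.17475676,  0.15970716]), 'torque': array([-0.02586926,  0.00442595, -0.01493367]), 'opening': 0.09164242781773788}
scene {'camera_matrix': array([[397.55707873,   0.        , 323.37800539],
       [  0.        , 397.55707873, 198.86912255],
       [  0.        ,   0.        ,   1.        ]]), 'world_to_cam': array([[ 0.83044055,  0.55706475, -0.00688161, -0.45043641],
       [-0.33756722,  0.51297586,  0.78924276,  0.1071167 ],
       [ 0.44318942, -0.65309619,  0.61404276, -1.29381683],
       [ 0.        ,  0.        ,  0.        ,  1.   
[... 282 characters left out ...]
11, -0.61240757,  0.70856862, -0.22794097],
       [-0.37283573,  0.60278739,  0.70543666, -0.98596104],
       [ 0.        ,  0.        ,  0.        ,  1.        ]])}
wrist {'camera_matrix': array([[291.27783761,   0.        , 319.83503235],
       [  0.        , 291.27783761, 200.00036943],
       [  0.        ,   0.        ,   1.        ]]), 'hand_eye': array([[ 9.99999809e-01,  2.67704092e-04, -5.57529192e-04,
        -9.43013626e-04],
       [ 8.62610020e-05, -9.53026593e-01, -3.02886622e-01,
        -8.18661988e-02],
       [-6.12424135e-04,  3.02886516e-01, -9.53026434e-01,
        -1.86814841e-01],
       [ 0.00000000e+00,  0.00000000e+00,  0.00000000e+00,
         1.00000000e+00]])}
```

View pics/scene0.png

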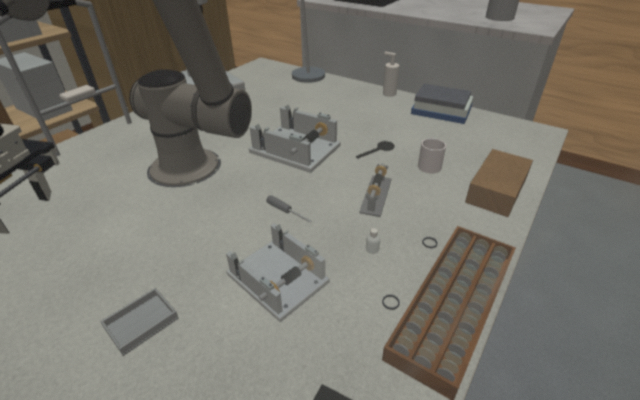

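View pics/side0.png

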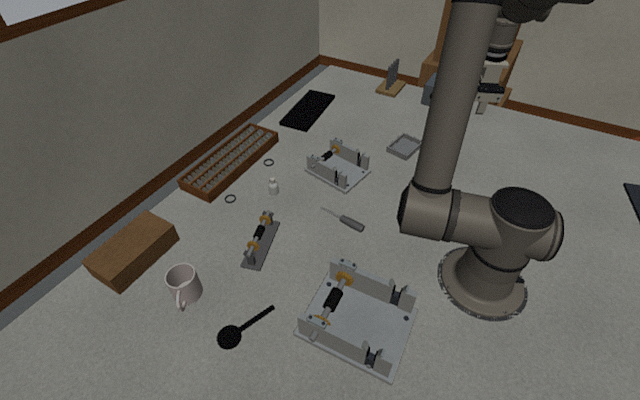

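View pics/wrist0.png

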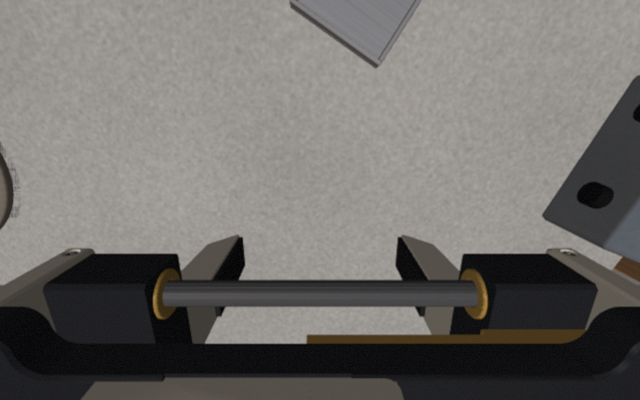

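The scene shows two carriages, at scene (295,135) and (278,272), the same two at side (358,318) and (338,165). The loose axle is on the grey rest at scene (377,190) and side (260,240). Next I measure the sizes of both carriages.

```bash
cat > h.py <<'E'
import numpy as np,cv2
from cell import *
from scipy.spatial.transform import Rotation as Ro
def cam(n,st=None):
    p=camera_params(n);K=p["camera_matrix"]
    if n=="wrist":
        T=np.eye(4);T[:3,:3]=Ro.from_euler('xyz',st["tool_rot"]).as_matrix();T[:3,3]=st["tool_pos"]
        return K,np.linalg.inv(T@p["hand_eye"])
    return K,p["world_to_cam"]
def ray(c,uv):
    K,W=c;d=np.array([(uv[0]-K[0,2])/K[0,0],-(uv[1]-K[1,2])/K[1,1],-1.])
    R=W[:3,:3];return -R.T@W[:3,3],R.T@d/np.linalg.norm(d)
def plane(c,uv,z):
    o,d=ray(c,uv);return o+d*(z-o[2])/d[2]
def tri(obs):
    A=np.zeros((3,3));b=np.zeros(3);L=[]
    for c,uv in obs:
        o,d=ray(c,uv);P=np.eye(3)-np.outer(d,d);A+=P;b+=P@o;L.append((o,P))
    x=np.linalg.solve(A,b);return x,[float(np.linalg.norm(P@(x-o))) for o,P in L]
def proj(c,X):
    K,W=c;p=W[:3,:3]@np.asarray(X)+W[:3,3];return np.array([K[0,0]*p[0]/-p[2]+K[0,2],K[1,1]*-p[1]/-p[2]+K[1,2]])
def crop(im,x0,y0,x1,y1,s,f):
    a=cv2.resize(im[y0:y1,x0:x1],None,fx=s,fy=s,interpolation=cv2.INTER_CUBIC)
    cv2.imwrite(f,a)
E
python3 - <<'E'
from h import *
s=cv2.imread("pics/scene0.png");d=cv2.imread("pics/side0.png")
a=cv2.resize(s[220:325,215:340],None,fx=5,fy=5,interpolation=cv2.INTER_CUBIC);cv2.imwrite("pics/c1.png",a)
crop(s,340,140,420,220,6,"pics/c2.png")
crop(d,295,130,380,200,7,"pics/c3.png")
crop(d,225,200,300,280,6,"pics/c4.png")
cs=cam("scene");cd=cam("side")
for n,c,l in [("sceneA far",cs,[(251,150),(292,166),(340,148)]),("sceneB near",cs,[(229,277),(280,315),(328,281)]),("sideA",cd,[(296,332),(390,376),(418,318)]),("sideB",cd,[(305,168),(346,191),(370,172)])]:
    P=[plane(c,u,0.008) for u in l];print(n,np.round(P,3).tolist(),[round(float(np.linalg.norm(P[i]-P[i+1])),3) for i in (0,1)])
E
```

```text
sceneA far [[0.122, 0.184, 0.008], [0.3, 0.181, 0.008], [0.369, 0.361, 0.008]] [0.178, 0.193]
sceneB near [[0.461, -0.267, 0.008], [0.623, -0.283, 0.008], [0.657, -0.151, 0.008]] [0.163, 0.136]
sideA [[0.353, 0.38, 0.008], [0.117, 0.359, 0.008], [0.109, 0.196, 0.008]] [0.237, 0.163]
sideB [[0.658, -0.153, 0.008], [0.473, -0.12, 0.008], [0.444, -0.249, 0.008]] [0.187, 0.133]
```

View pics/c1.png

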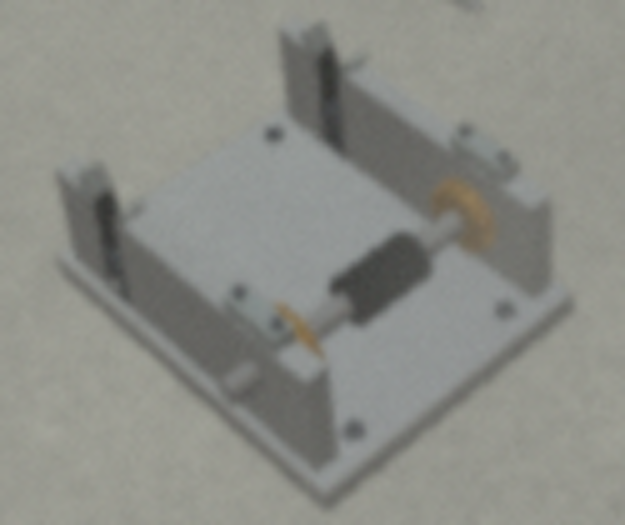

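View pics/c2.png

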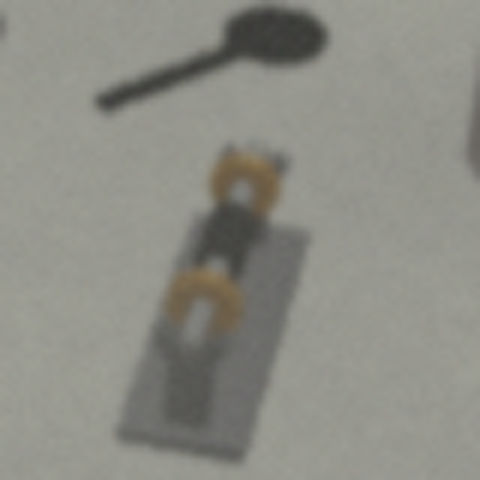

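View pics/c3.png

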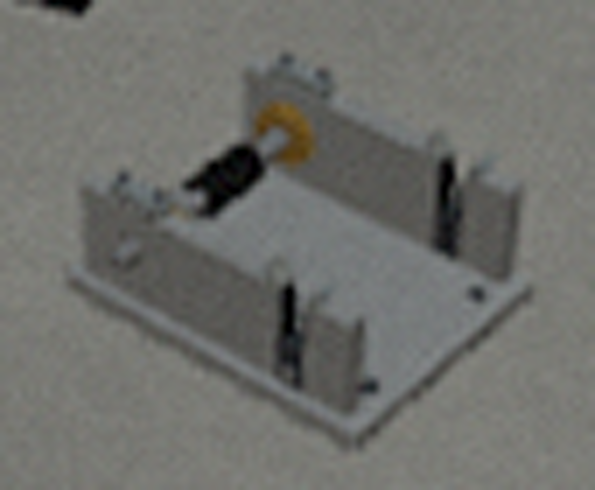

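View pics/c4.png

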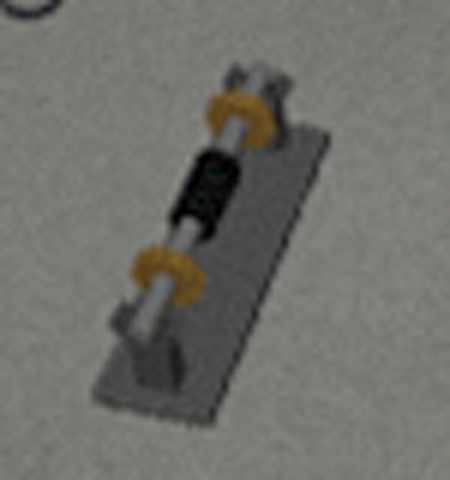

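```bash
python3 - <<'E'
from h import *
cs=cam("scene");cd=cam("side")
def S(x,y,s,x0,y0): return (x/s+x0,y/s+y0)
hub=tri([(cs,S(232,235,6,340,140)),(cd,S(207,193,6,225,200))]);print("hub",hub)
# brass wheels
print("wheel far?",tri([(cs,S(245,185,6,340,140)),(cd,S(168,275,6,225,200))]))
print("wheel near?",tri([(cs,S(204,300,6,340,140)),(cd,S(240,120,6,225,200))]))
# slots: outer-face slot mouth
# scene near cheek = -? 
for n,a,b in [("slotL near scene / far side",(100,190),(450,150)),("slotR",(325,50),(285,280))]:
    print(n,tri([(cs,S(*a,5,215,220)),(cd,S(*b,7,295,130))]))
print("fitted hub",tri([(cs,S(380,278,5,215,220)),(cd,S(228,180,7,295,130))]))
E
```

```text
hub (array([0.59277262, 0.20240631, 0.05661506]), [0.0027565642026492, 0.002756564202649197])
wheel far? (array([0.57828893, 0.24876117, 0.0540615 ]), [0.0006247832898085454, 0.0006247832898084631])
wheel near? (array([0.60625381, 0.15418336, 0.0541553 ]), [0.0005816006734455042, 0.0005816006734457435])
slotL near scene / far side (array([ 0.49087829, -0.25738932,  0.07852714]), [0.0044345875282995354, 0.004434587528299484])
slotR (array([ 0.5150797 , -0.13125331,  0.07669636]), [0.005430084368192758, 0.005430084368192951])
fitted hub (array([ 0.59856389, -0.21147061,  0.04718602]), [0.0013332379879551772, 0.001333237987955123])
```

Candidates:
- **Carriage:** A is at scene (295,135) and measures about 237×170, so it is the larger look-alike. B is at scene (278,272) and measures about 187×150, so B is meant.
- **Axle:** the fitted ones at scene (315,133) and (290,277) stay. The loose one is on the rest at scene (378,180).

The close crops confirm B, with two empty slots and one capped axle, and the loose axle on the V posts. I now hover over B's slots, coarsely at (0.503,-0.194) with yaw -10.5°.

>>> apply_moves(increments=[{"linear": [25, 25, 4], "turn": [0, 0, 1], "grip": 1}, {"linear": [308, 293, 42], "turn": [0, 0, 9.6], "grip": 1}, {"linear": [308, 293, 42], "turn": [0, 0, 9.6], "grip": 1}, {"linear": [308, 293, 42], "turn": [0, 0, 9.6], "grip": 1}, {"linear": [308, 293, 42], "turn": [0, 0, 9.6], "grip": 1}, {"linear": [308, 293, 42], "turn": [0, 0, 9.6], "grip": 1}, {"linear": [308, 293, 42], "turn": [0, 0, 9.6], "grip": 1}, {"linear": [308, 293, 42], "turn": [0, 0, 9.6], "grip": 1}, {"linear": [308, 293, 42], "turn": [0, 0, 9.6], "grip": 1}, {"linear": [308, 293, 42], "turn": [0, 0, 9.6], "grip": 1}])

```text
time: 1.15
tool_pos: [0.5061, -0.1907, 0.24]
tool_rot: [-3.14, -0.001, -0.179]
contact_force: [-1.2, -0.0, -0.5]
opening: 0.0915
```

>>> apply_moves(increments=[{"linear": [0, 0, 0]}, {"linear": [0, 0, 0]}, {"linear": [0, 0, 0]}])

```text
schema error: expected keys grip, linear, turn
```

```bash
cat > shot.py <<'E'
from h import *
import sys,pickle
n=sys.argv[1]
st=observe();im=read_camera("wrist")
cv2.imwrite(f"pics/{n}.png",im[:,:,::-1]);pickle.dump(st,open(f"pics/{n}.pkl","wb"))
print(st["time"],st["tool_pos"],st["tool_rot"],st["contact_force"],np.abs(st["qvel"]).max())
E
python3 shot.py w1
```

```text
1.15 [ 0.5060572  -0.19072227  0.23995813] [-3.14035339e+00 -1.31839931e-03 -1.79151408e-01] [-1.15072105 -0.02344804 -0.46793333] 0.08263494715650781
```

View pics/w1.png

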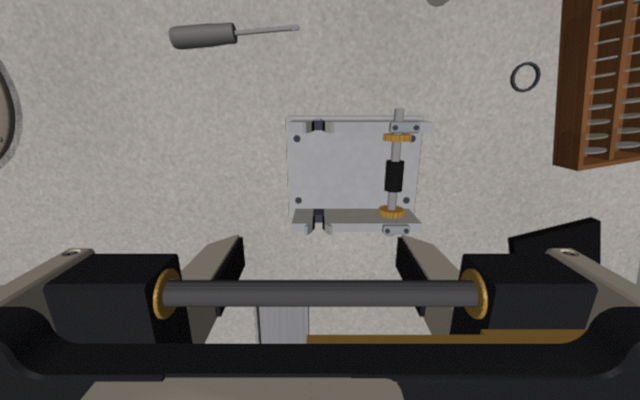

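The wrist view shows carriage B with its empty slots at (318,125) and (319,218), and the fitted axle at column 393. I go closer and let the arm settle.

>>> apply_moves(increments=[{"linear": [0, 0, -40], "turn": [0, 0, 0], "grip": 1}, {"linear": [0, 0, -80], "turn": [0, 0, 0], "grip": 1}, {"linear": [0, 0, -90], "turn": [0, 0, 0], "grip": 1}, {"linear": [0, 0, -90], "turn": [0, 0, 0], "grip": 1}, {"linear": [0, 0, -90], "turn": [0, 0, 0], "grip": 1}])

```text
time: 1.7
tool_pos: [0.5037, -0.1955, 0.1515]
tool_rot: [3.141, -0.002, -0.186]
contact_force: [0.2, -0.3, 0.0]
opening: 0.0918
```

```bash
python3 shot.py w2; python3 - <<'E'
from h import *
im=cv2.imread("pics/w2.png");crop(im,230,60,470,260,3.3,"pics/w2c.png")
E
```

```text
1.7 [ 0.50369569 -0.19547459  0.15151824] [ 3.14077213e+00 -2.16472378e-03 -1.85587324e-01] [ 0.19138444 -0.32432133  0.04718837] 0.016682849473311927
```

View pics/w2c.png

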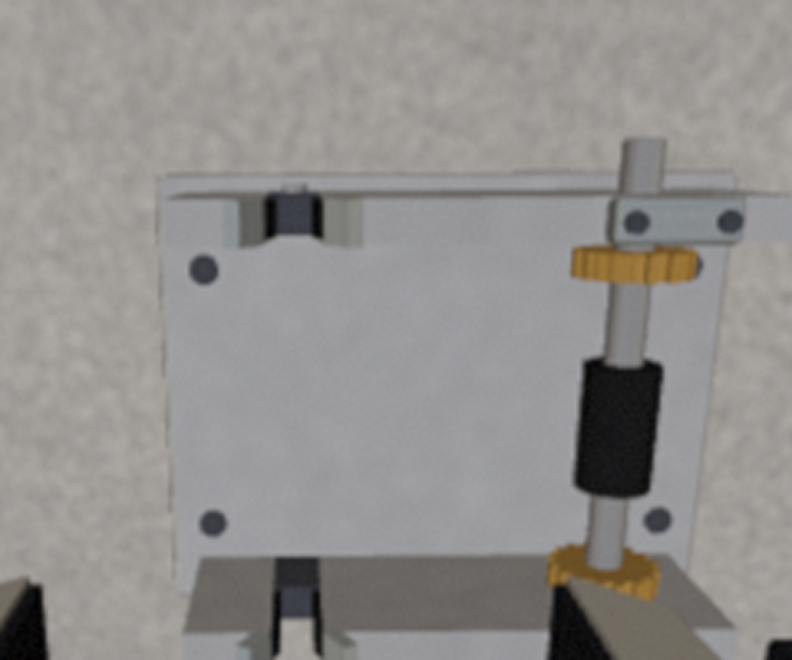

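```bash
python3 - <<'E'
from h import *
im=cv2.imread("pics/w2.png")
a=cv2.resize(im[110:140,285:355],None,fx=11,fy=9,interpolation=cv2.INTER_NEAREST)
b=cv2.resize(im[226:262,285:355],None,fx=11,fy=8,interpolation=cv2.INTER_NEAREST)
cv2.imwrite("pics/w2d.png",np.vstack([a,b]))
g=cv2.cvtColor(im,cv2.COLOR_BGR2GRAY)
for r in (119,122,125,128,131,134,228,232,236,240,246,250,254,258): print(r,' '.join(map(str,g[r,298:344])))
E
```

```text
119 104 104 104 103 103 103 102 104 102 103 104 99 80 54 46 48 53 59 59 61 61 62 60 59 60 59 51 49 55 86 102 105 105 102 102 102 100 101 102 103 107 108 113 115 117 115
122 142 144 144 142 114 94 94 96 96 97 95 74 36 8 6 27 55 62 63 63 64 64 63 64 64 61 37 11 10 44 107 128 128 128 127 125 125 130 135 136 136 136 148 152 152 152
125 144 143 143 143 118 96 95 97 98 96 94 77 41 14 7 30 51 63 63 61 64 66 62 65 63 60 41 12 16 45 105 128 127 129 126 125 125 130 134 136 135 135 148 152 153 152
128 143 143 141 142 120 99 94 96 97 97 95 82 45 12 11 28 54 61 63 62 61 65 60 65 61 61 37 8 13 44 107 128 127 128 126 124 124 128 134 135 135 136 146 152 154 152
131 145 142 144 143 120 97 92 96 98 95 96 80 47 20 38 81 115 123 123 125 124 125 124 123 126 122 94 53 32 47 107 127 126 126 127 125 123 128 135 135 134 135 148 152 153 153
134 145 144 144 142 121 106 110 112 114 119 127 135 149 157 159 159 158 157 156 158 157 159 158 159 157 157 158 157 157 149 143 143 140 139 137 134 130 134 138 141 139 141 151 157 159 157
228 139 140 140 140 138 139 139 138 139 138 135 133 135 135 136 125 121 120 121 121 1
[... 621 characters left out ...]
6 103 104 103 104 106 102 103 103 103 102 103 103 104 104 66 21 13 52 66 66 68 66 67 65 66 67 45 21 20 65 98 104 104 103 102 103 103 102 104 103 103 104 103 103 105 102
250 104 104 104 105 103 104 104 103 104 103 101 103 105 92 56 15 38 136 164 166 166 164 161 158 157 154 116 55 19 50 91 103 101 101 101 103 104 105 104 104 104 104 105 106 105 104
254 154 153 153 145 133 114 101 98 98 99 98 98 97 87 50 14 54 137 161 160 159 162 164 163 164 162 131 68 22 61 112 127 125 116 107 100 96 99 108 127 147 151 152 151 153 151
258 153 152 154 146 144 144 142 127 105 93 95 97 97 92 58 61 116 154 160 159 158 160 164 164 161 159 157 133 85 66 108 125 127 127 126 124 131 136 135 136 146 152 153 152 152 152
```

View pics/w2d.png

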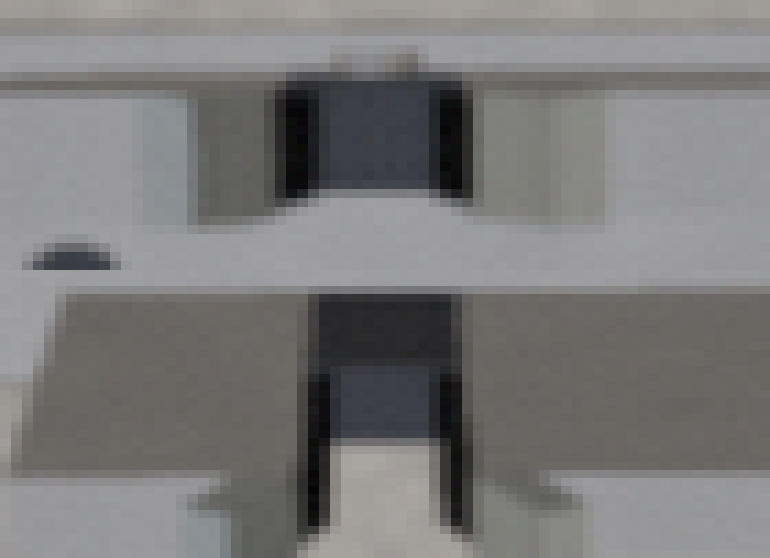

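```bash
python3 - <<'E'
from h import *
import pickle
c=cam("wrist",pickle.load(open("pics/w2.pkl","rb")))
A=plane(c,(318.7,134.4),.084);B=plane(c,(319.6,251.1),.084)
print("inner edges",A,B,np.linalg.norm(A-B)); 
for z in (.06,.07,.08):
    a=plane(c,(318.6,126),z);b=plane(c,(319.45,245),z);d=a-b
    print(z,a,b,np.linalg.norm(d),"yaw",np.degrees(np.arctan2(-d[0],d[1])))
m=(A+B)/2;d=A-B;print("mid",m,"yaw",np.degrees(np.arctan2(-d[0],d[1])))
# cheek depth check from wall width
for uv1,uv2 in [((309.7,125),(327.4,125)),((312.2,246),(326.9,246))]:
    for z in (.05,.06,.07,.074): print(z,np.linalg.norm(plane(c,uv1,z)-plane(c,uv2,z)))
# plate outline edges at z=.015: left edge & right edge
L1=plane(c,(230+165/3.3,60+190/3.3),.015);L2=plane(c,(230+176/3.3,60+570/3.3),.015)
d=L1-L2;print("left edge yaw",np.degrees(np.arctan2(-d[0],d[1])),L1,L2)
R1=plane(c,(230+735/3.3,60+178/3.3),.015);print("len x",np.linalg.norm(plane(c,(230+160/3.3,60+178/3.3),.015)-R1), "dir",np.degrees(np.arctan2(*(R1-plane(c,(230+160/3.3,60+178/3.3),.015))[1::-1])))
for w in ("scene","side"): print(w,proj(cam(w),[m[0],m[1],.084]),[proj(cam(w),[p[0],p[1],.084]) for p in (A,B)])
# project mouth into w1
c1=cam("wrist",pickle.load(open("pics/w1.pkl","rb")));print(proj(c1,A),proj(c1,B))
E
```

```text
inner edges [ 0.51323182 -0.13545452  0.084     ] [ 0.49347425 -0.24465829  0.084     ] 0.11097668798281117
0.06 [ 0.5141571  -0.13001879  0.06      ] [ 0.49237599 -0.24998036  0.06      ] 0.12192289860039615 yaw -10.290937576367403
0.07 [ 0.51427662 -0.12942231  0.07      ] [ 0.49327825 -0.24507285  0.07      ] 0.11754139307916041 yaw -10.290937576367401
0.08 [ 0.51439614 -0.12882582  0.08      ] [ 0.49418051 -0.24016534  0.08      ] 0.1131598875579247 yaw -10.290937576367392
mid [ 0.50335304 -0.1900564   0.084     ] yaw -10.255240744839712
0.05 0.01699154511760507
0.06 0.016402107644978143
0.07 0.01581267017235121
0.074 0.015576895183300368
0.05 0.016086592063182345
0.06 0.015528547453155734
0.07 0.014970502843129192
0.074 0.01474728499911843
left edge yaw -11.302351225180557 [ 0.47472768 -0.11649976  0.015     ] [ 0.44847689 -0.24784409  0.015     ]
len x 0.18569060706125187 dir -10.642716998064557
scene [261.68845424 240.62080664] [array([280.34698058, 228.62089483]), array([241.67842909, 253.48991177])]
side [348.65570118 159.34377327] [array([338.48245321, 167.5029595 ]), array([358.35625211, 151.56370128])]
[317.90218042 132.26364756] [318.10059057 222.02053333]
```

Column centring is good, but lengths along y measured 111 mm where 116 mm is expected. I move the camera straight over the slots so that y no longer depends on scale.

>>> apply_moves(increments=[{"linear": [-7, -40, 15], "turn": [0, 0, 0], "grip": 1}, {"linear": [-15, -80, 30], "turn": [0, 0, 0], "grip": 1}, {"linear": [-15, -80, 30], "turn": [0, 0, 0], "grip": 1}, {"linear": [-15, -80, 30], "turn": [0, 0, 0], "grip": 1}, {"linear": [-15, -80, 30], "turn": [0, 0, 0], "grip": 1}])

```text
time: 2.25
tool_pos: [0.4883, -0.2738, 0.1805]
tool_rot: [-3.142, -0.001, -0.184]
contact_force: [0.1, -0.4, 0.7]
opening: 0.0916
```

```bash
python3 shot.py w3; python3 - <<'E'
from h import *
im=cv2.imread("pics/w3.png");crop(im,230,0,470,200,3.3,"pics/w3c.png")
E
```

```text
2.25 [ 0.48828539 -0.27377776  0.18049119] [-3.14154294e+00 -7.62218475e-04 -1.84487706e-01] [ 0.12451216 -0.41862167  0.6690287 ] 0.014049937242546245
```

View pics/w3c.png

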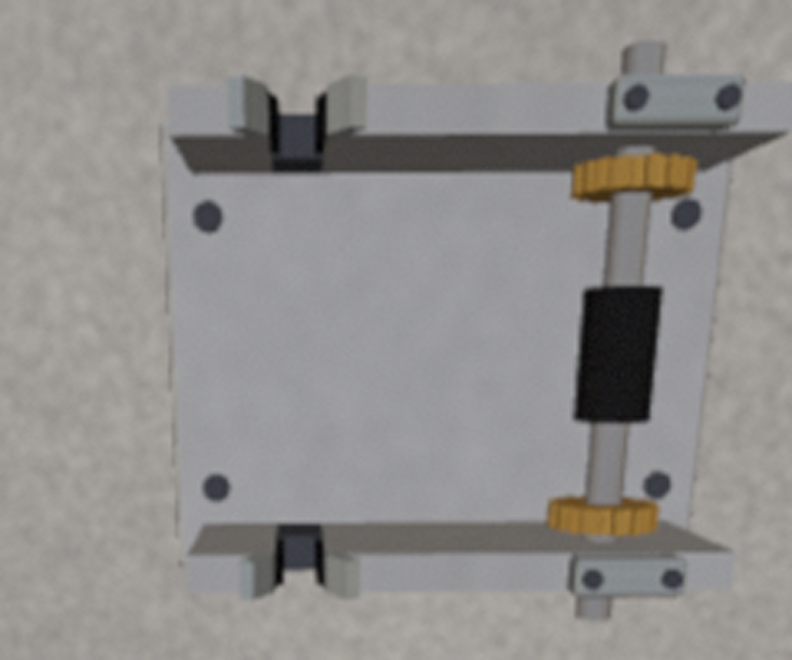

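```bash
python3 - <<'E'
from h import *
import pickle
im=cv2.imread("pics/w3.png");g=cv2.cvtColor(im,cv2.COLOR_BGR2GRAY)
for r in (28,31,34,37,40,44,48,160,164,168,171,174,177): print(r,' '.join(map(str,g[r,298:344])))
for col in (350,365): print(col,"top",' '.join(map(str,g[20:60,col])),"| bot",' '.join(map(str,g[150:190,col])))
c=cam("wrist",pickle.load(open("pics/w3.pkl","rb")))
P=lambda x,y,z:plane(c,(230+(x+.5)/3.3-.5,(y+.5)/3.3-.5),z)
for n,z,a,b,e in [("inner top",.084,(298,135),(299,552),116),("outer top",.084,(298,87),(299,590),140),("inner base",.015,(298,172),(299,523),116)]:
    A=P(*a,z);B=P(*b,z);print(n,A,B,np.linalg.norm(A-B),e,"mid",(A+B)/2)
cc=-(c[1][:3,:3].T@c[1][:3,3]);print("cam",cc)
E
```

```text
28 149 142 141 142 141 125 102 93 94 94 95 94 79 70 104 134 154 159 154 149 147 147 152 156 159 159 160 149 136 97 78 109 125 127 126 124 123 123 129 134 134 133 134 145 150 152
31 149 143 140 140 141 123 101 93 93 96 95 96 88 50 13 26 105 146 154 150 148 151 154 155 157 158 154 105 37 11 41 106 125 126 126 123 123 122 129 133 134 133 137 147 151 150
34 149 143 140 141 141 128 104 93 93 96 95 94 94 60 18 15 58 104 119 119 119 120 123 123 124 121 120 79 26 13 44 107 127 126 125 125 123 124 131 132 135 133 136 146 150 151
37 151 143 141 139 139 133 107 91 95 96 96 95 93 58 16 8 28 54 60 61 61 61 64 63 59 62 61 36 14 12 42 106 125 125 127 125 123 123 124 128 133 132 136 148 150 150
40 133 134 123 106 96 84 67 64 63 67 74 79 81 53 14 10 31 54 62 62 61 63 63 64 62 60 60 38 14 11 39 86 90 82 74 65 64 64 70 91 106 120 124 125 126 125
44 64 66 67 64 66 66 66 66 66 65 67 67 66 50 22 8 30 54 60 62 61 62 60 63 64 62 61 36 3 12 50 65 66 68 68 68 67 67 66 66 67 68 67 67 65 66
48 67 66 66 66 67 67 67 67 66 66 67 67 66 67 49 37 35 34 37 35 37 37 36 38 38 36 36 36 35 45 61 67 68 66 66 67 66 64 68 67
[... 1494 characters left out ...]
7 72 122 154 156 154 151 153 151 150 | bot 156 154 158 157 155 156 155 150 126 103 103 103 104 102 102 102 103 121 145 149 149 149 149 149 149 150 149 149 151 160 163 162 160 157 156 156 158 161 161 164
inner top [ 0.51298019 -0.13785405  0.084     ] [ 0.49286897 -0.24727598  0.084     ] 0.11125475931345467 116 mid [ 0.50292458 -0.19256502  0.084     ]
outer top [ 0.51502459 -0.12689629  0.084     ] [ 0.49073897 -0.25871261  0.084     ] 0.13403482545721845 140 mid [ 0.50288178 -0.19280445  0.084     ]
inner base [ 0.51359584 -0.13544623  0.015     ] [ 0.49257224 -0.25013622  0.015     ] 0.1166009659416048 116 mid [ 0.50308404 -0.19279122  0.015     ]
cam [ 0.50221076 -0.19191468  0.36731029]
```

```bash
python3 - <<'E'
from h import *
import pickle
c1,c2,c3=[cam("wrist",pickle.load(open(f"pics/{n}.pkl","rb"))) for n in ("w1","w2","w3")]
print(tri([(c2,(318.7,134.4)),(c3,(319,40.3))]),tri([(c2,(319.6,250.9)),(c3,(319.5,167.2))]))
# hub ends of fitted axle (lower end at z~.05)
q=lambda x,y,oy:(230+x/3.3-.5,oy+y/3.3-.5)
print("plate screws z.015:",[tri([(c2,q(*a,60)),(c3,q(*b,0))])[0].round(4) for a,b in [((203,270),(208,217)),((213,523),(216,488)),((658,520),(656,485))]])
# slot centrelines: shoe/walls
a=plane(c3,((310.9+327.6)/2+.0,37),.07);b=plane(c3,((313.2+327.5)/2,168),.07)
def mid(g):pass
for pa,pb in [((319.45,37),(320.0,168)),]:
    for z in (.06,.075):
        a=plane(c3,pa,z);b=plane(c3,pb,z);d=a-b;print(z,a,b,(a+b)/2,np.degrees(np.arctan2(-d[0],d[1])))
E
```

```text
(array([ 0.51278939, -0.13606824,  0.07622403]), [0.00031871378024849535, 0.0003187137802484896]) (array([ 0.49216442, -0.2494036 ,  0.07422029]), [0.0004364089323912322, 0.00043640893239118564])
plate screws z.015: [array([ 0.4811, -0.1431,  0.0153]), array([ 0.465 , -0.2319,  0.0141]), array([ 0.6227, -0.2601,  0.0152])]
0.06 [ 0.51397478 -0.1302483   0.06      ] [ 0.49159326 -0.25306124  0.06      ] [ 0.50278402 -0.19165477  0.06      ] -10.328282345499039
0.075 [ 0.51340057 -0.13325828  0.075     ] [ 0.4921115  -0.25007664  0.075     ] [ 0.50275604 -0.19166746  0.075     ] -10.328282345499032
```

The camera-centred view shows the slots at (319.7,37) and (320.3,168). Slot mid is (0.503,-0.1925) and the carriage yaw is -10.35°. Triangulation puts the flat cheek tops at about 75 mm, with the mouth guides standing higher; the plate is at 15 mm and the inner gap is about 116 mm. Next is the axle.

>>> apply_moves(increments=[{"linear": [8, 25, 10], "turn": [0, 0, 0.4], "grip": 1}, {"linear": [22, 70, 20], "turn": [0, 0, 1], "grip": 1}, {"linear": [127, 397, 20], "turn": [0, 0, 4.5], "grip": 1}, {"linear": [127, 397, 20], "turn": [0, 0, 4.5], "grip": 1}, {"linear": [127, 397, 20], "turn": [0, 0, 4.5], "grip": 1}, {"linear": [127, 397, 20], "turn": [0, 0, 4.5], "grip": 1}, {"linear": [127, 397, 20], "turn": [0, 0, 4.5], "grip": 1}, {"linear": [127, 397, 20], "turn": [0, 0, 4.5], "grip": 1}, {"linear": [127, 397, 20], "turn": [0, 0, 4.5], "grip": 1}, {"linear": [127, 397, 20], "turn": [0, 0, 4.5], "grip": 1}])

```text
time: 3.3
tool_pos: [0.615, 0.1294, 0.1992]
tool_rot: [-3.14, -0.0, 0.294]
contact_force: [-0.5, -0.4, -0.1]
opening: 0.0918
```

>>> apply_moves(increments=[{"linear": [0, 0, -20], "turn": [0, 0, 0], "grip": 1}, {"linear": [0, 0, -20], "turn": [0, 0, 0], "grip": 1}, {"linear": [0, 0, -20], "turn": [0, 0, 0], "grip": 1}])

```text
time: 3.6
tool_pos: [0.6145, 0.1227, 0.1798]
tool_rot: [-3.141, 0.001, 0.287]
contact_force: [0.0, 0.2, -0.5]
opening: 0.0915
```

```bash
python3 shot.py w4; python3 - <<'E'
from h import *
im=cv2.imread("pics/w4.png");crop(im,210,0,450,200,3.3,"pics/w4c.png")
E
```

```text
3.6 [0.61451933 0.12267615 0.17983158] [-3.14139274e+00  1.31128000e-03  2.86907271e-01] [ 0.03886688  0.18557752 -0.53269728] 0.023675501525725857
```

View pics/w4c.png

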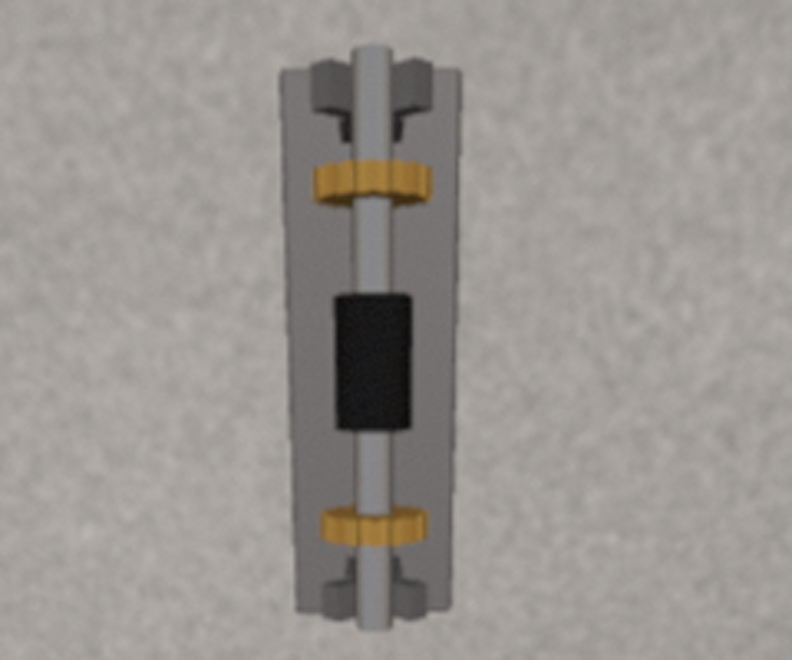

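The loose axle lies straight down the picture, with its hub at crop (373,362) and brass wheels at (373,183) and (374,526). I measure it with masks.

```bash
cat > ax.py <<'E'
from h import *
import pickle,sys
def meas(n,z=.055,r0=0,r1=200):
    im=cv2.imread(f"pics/{n}.png");hsv=cv2.cvtColor(im,cv2.COLOR_BGR2HSV)
    c=cam("wrist",pickle.load(open(f"pics/{n}.pkl","rb")))
    br=((hsv[...,0]>10)&(hsv[...,0]<30)&(hsv[...,1]>110)&(hsv[...,2]>80)).astype(np.uint8)
    bk=(hsv[...,2]<45).astype(np.uint8)
    for m in (br,bk): m[:r0]=0;m[r1:]=0;m[:,:250]=0;m[:,400:]=0
    out={}
    for nm,m,k in (("brass",br,2),("hub",bk,1)):
        _,_,s,ce=cv2.connectedComponentsWithStats(m)
        o=sorted(range(1,len(s)),key=lambda i:-s[i][4])[:k]
        out[nm]=sorted([(ce[i],s[i]) for i in o],key=lambda t:t[0][1])
    for nm in out:
        for ce,s in out[nm]:
            u=s[0]+(s[2]-1)/2
            print(nm,ce.round(2),s,"P",plane(c,ce,z).round(4),"w mm",(np.linalg.norm(plane(c,(s[0],ce[1]),z)-plane(c,(s[0]+s[2],ce[1]),z))*1000).round(1))
    if len(out["brass"])==2:
        a,b=[plane(c,x[0],z) for x in out["brass"]];d=a-b
        print("brass mid",(a+b)/2,"len",np.linalg.norm(d),"yaw",np.degrees(np.arctan2(-d[0],d[1])))
    return c,out
if __name__=="__main__": meas(sys.argv[1])
E
python3 ax.py w4; python3 - <<'E'
from h import *
import pickle
c=cam("wrist",pickle.load(open("pics/w4.pkl","rb")))
q=lambda x,y:(210+(x+.5)/3.3-.5,(y+.5)/3.3-.5)
a,b=plane(c,q(372,46),.055),plane(c,q(375,630),.055);d=a-b
print("rod ends",a,b,np.linalg.norm(d),(a+b)/2,"yaw",np.degrees(np.arctan2(-d[0],d[1])))
E
```

```text
brass [322.5  54. ] [305  49  36  12 360] P [0.5789 0.2502 0.055 ] w mm 34.9
brass [322.61 159.31] [307 154  32  11 305] P [0.6082 0.152  0.055 ] w mm 34.4
hub [322.73 109.11] [312  89  23  41 901] P [0.5936 0.2014 0.055 ] w mm 23.5
brass mid [0.59354639 0.20108545 0.055     ] len 0.10246975893373526 yaw 16.661048674185263
rod ends [0.56900951 0.28282048 0.055     ] [0.61892898 0.11875765 0.055     ] 0.17148925768040557 [0.59396925 0.20078907 0.055     ] yaw 16.92345358888311
```

>>> apply_moves(increments=[{"linear": [-10, 39, -10], "turn": [0, 0, 0.05], "grip": 1}, {"linear": [-21, 78.5, -30], "turn": [0, 0, 0.05], "grip": 1}, {"linear": [-21, 78.5, -45], "turn": [0, 0, 0.05], "grip": 1}, {"linear": [-21, 78.5, -45], "turn": [0, 0, 0.05], "grip": 1}, {"linear": [-21, 78.5, -45], "turn": [0, 0, 0.05], "grip": 1}])

```text
time: 4.15
tool_pos: [0.5948, 0.2005, 0.136]
tool_rot: [3.141, -0.001, 0.291]
contact_force: [0.1, -0.4, -0.1]
opening: 0.0919
```

```bash
python3 shot.py w5; python3 - <<'E'
from ax import *
c5,o5=meas("w5",r1=330);c4=cam("wrist",pickle.load(open("pics/w4.pkl","rb")))
print("tri hub",tri([(c4,(322.73,109.11)),(c5,o5["hub"][0][0])]),tri([(c4,(322.5,54)),(c5,o5["brass"][0][0])]))
im=cv2.imread("pics/w5.png");crop(im,200,60,440,280,2.7,"pics/w5c.png")
E
```

```text
4.15 [0.59476672 0.20050347 0.13601764] [ 3.14122500e+00 -1.24117158e-03  2.91135552e-01] [ 0.14771853 -0.41761664 -0.13746794] 0.014634520375224731
brass [319.26 145.61] [301 140  38  12 411] P [0.5795 0.248  0.055 ] w mm 34.6
brass [319.57 246.28] [303 235  34  22 496] P [0.6088 0.151  0.055 ] w mm 34.6
hub [319.52 198.43] [308 176  24  45 993] P [0.5941 0.1998 0.055 ] w mm 23.1
brass mid [0.59412868 0.19950339 0.055     ] len 0.10142953565647897 yaw 16.821041732059744
tri hub (array([0.59360573, 0.2014506 , 0.06049176]), [3.489031590361636e-05, 3.489031590385441e-05]) (array([0.57915657, 0.24898411, 0.06280404]), [1.2171750135779242e-05, 1.2171750135857826e-05])
```

View pics/w5c.png

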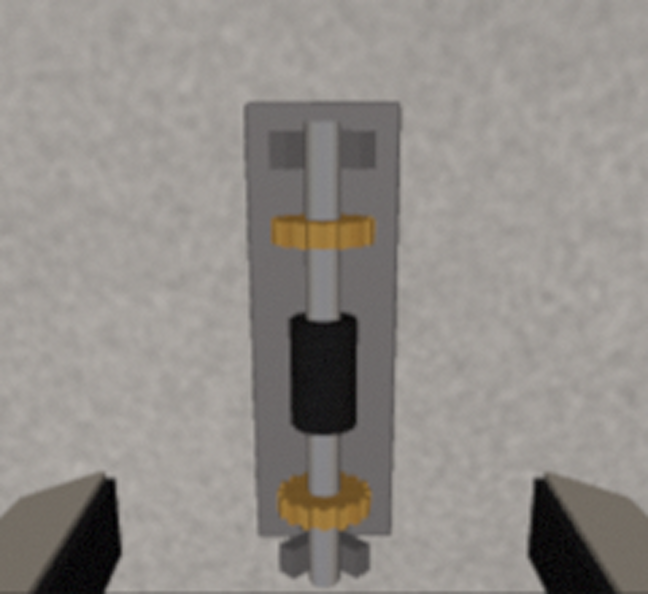

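Both views agree: the centre is (0.594,0.201), the axis is about 55 mm high and the yaw is 16.7°. I descend and grip.

>>> apply_moves(increments=[{"linear": [-0.5, 0.5, -40], "turn": [0, 0, 0], "grip": 1}, {"linear": [-0.5, 0.5, -75], "turn": [0, 0, 0], "grip": 1}, {"linear": [-0.5, 0.5, -95], "turn": [0, 0, 0], "grip": 1}, {"linear": [-0.5, 0.5, -100], "turn": [0, 0, 0], "grip": 1}, {"linear": [-0.5, 0.5, -100], "turn": [0, 0, 0], "grip": 1}])

```text
time: 4.7
tool_pos: [0.5944, 0.2009, 0.0356]
tool_rot: [3.142, -0.001, 0.291]
contact_force: [-1.0, 0.4, -0.1]
opening: 0.0919
```

>>> apply_moves(increments=[{"linear": [0, 0, 0], "turn": [0, 0, 0], "grip": 0.2}, {"linear": [0, 0, 0], "turn": [0, 0, 0], "grip": 0.1}, {"linear": [0, 0, 0], "turn": [0, 0, 0], "grip": 0.1}, {"linear": [0, 0, 0], "turn": [0, 0, 0], "grip": 0.1}, {"linear": [0, 0, 0], "turn": [0, 0, 0], "grip": 0.1}, {"linear": [0, 0, 0], "turn": [0, 0, 0], "grip": 0.1}, {"linear": [0, 0, 0], "turn": [0, 0, 0], "grip": 0.1}], grip_force=50)

```text
time: 5.4
tool_pos: [0.5936, 0.2016, 0.0349]
tool_rot: [3.142, -0.0, 0.292]
contact_force: [-0.7, -0.5, -0.3]
opening: 0.0402
```

>>> apply_moves(increments=[{"linear": [0, 0, 0], "turn": [0, 0, 0], "grip": 0.1}, {"linear": [0, 0, 0], "turn": [0, 0, 0], "grip": 0.1}, {"linear": [0, 0, 0], "turn": [0, 0, 0], "grip": 0.1}, {"linear": [0, 0, 0], "turn": [0, 0, 0], "grip": 0.1}, {"linear": [0, 0, 0], "turn": [0, 0, 0], "grip": 0.1}])

```text
time: 5.9
tool_pos: [0.5943, 0.2018, 0.0366]
tool_rot: [3.141, -0.002, 0.292]
contact_force: [-4.0, -0.4, 9.8]
opening: 0.0094
```

The opening went to 9 mm where the hub is 24 mm, so something is off. I look.

```bash
python3 shot.py w6; python3 - <<'E'
from h import *
for n in ("side","scene"):
    im=read_camera(n)[:,:,::-1]
    if n=="side": crop(im,190,150,350,300,5,"pics/s6.png")
    else: crop(im,300,90,460,240,5,"pics/sc6.png")
print(observe())
E
```

```text
5.9 [0.59429089 0.20175639 0.03661529] [ 3.14136847e+00 -2.00512564e-03  2.91868129e-01] [-3.99913401 -0.35759649  9.79092666] 0.004527031947620627
{'time': 6.05, 'qpos': array([ 2.05256138e-01,  6.80904588e-01,  1.42197843e+00, -6.20712559e-05,
        1.03657511e+00, -8.65534540e-02]), 'qvel': array([-0.00162421, -0.00165223,  0.0015502 , -0.00018007,  0.00088513,
        0.00042053]), 'joint_efforts': array([-1.53372427e-01, -5.06724429e+01, -1.96612751e+01,  7.64945964e-02,
       -7.32205007e-01, -3.68767680e-03]), 'tool_pos': array([0.59427706, 0.20174056, 0.03668415]), 'tool_rot': array([ 3.14135484e+00, -2.12191558e-03,  2.91841393e-01]), 'contact_force': array([-1.96144217, -1.54004058,  9.85321067]), 'torque': array([-0.08413725,  0.26623582, -0.02180935]), 'opening': 0.009223085366081891}
```

View pics/w6.png

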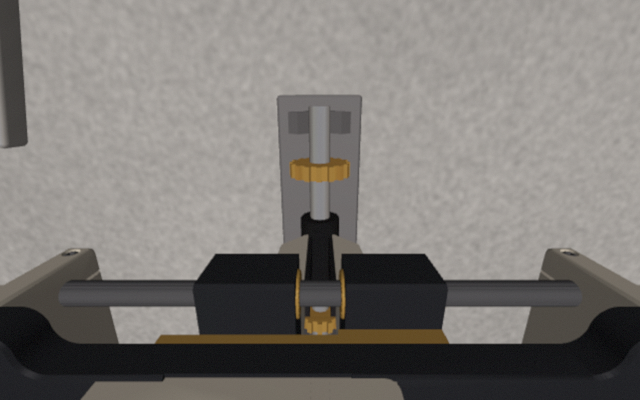

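View pics/s6.png

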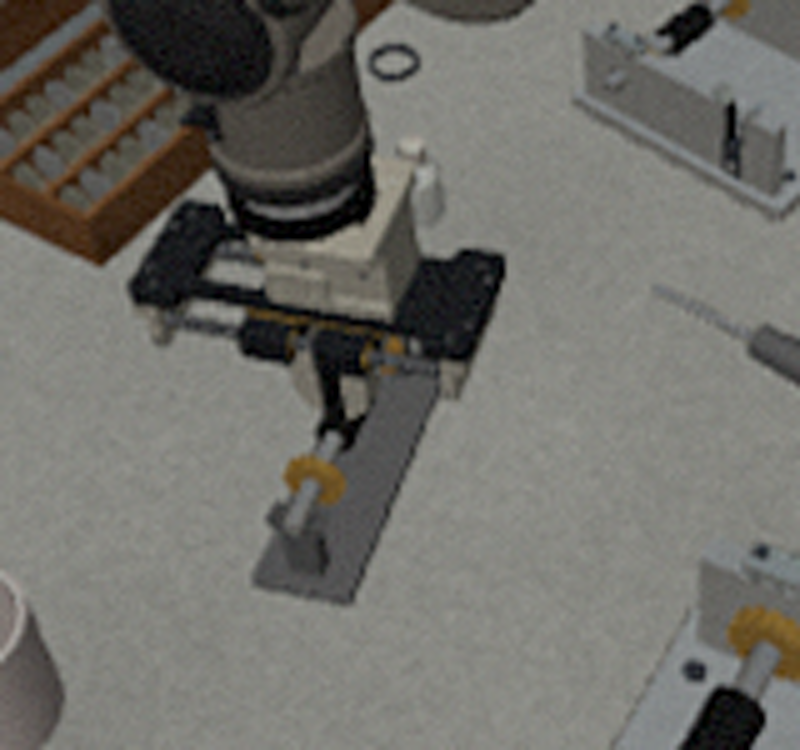

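View pics/sc6.png

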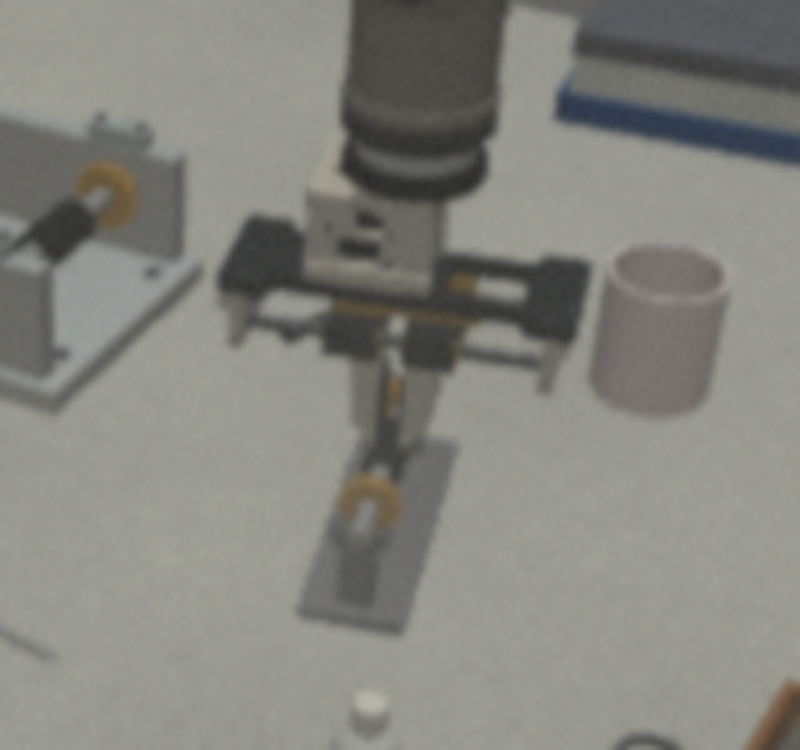

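```bash
python3 - <<'E'
from h import *
im=cv2.imread("pics/w6.png");im=cv2.convertScaleAbs(im,alpha=2.2)
a=crop(im,260,150,380,345,4,"pics/w6c.png")
im=cv2.imread("pics/s6.png");cv2.imwrite("pics/s6c.png",cv2.resize(cv2.convertScaleAbs(im,alpha=2.)[270:570,200:500],None,fx=2,fy=2))
E
```

```text
(no output)
```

View pics/w6c.png

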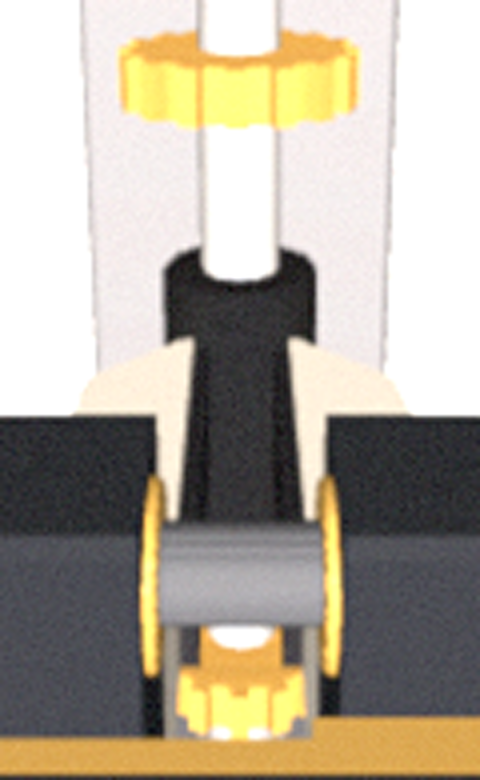

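View pics/s6c.png

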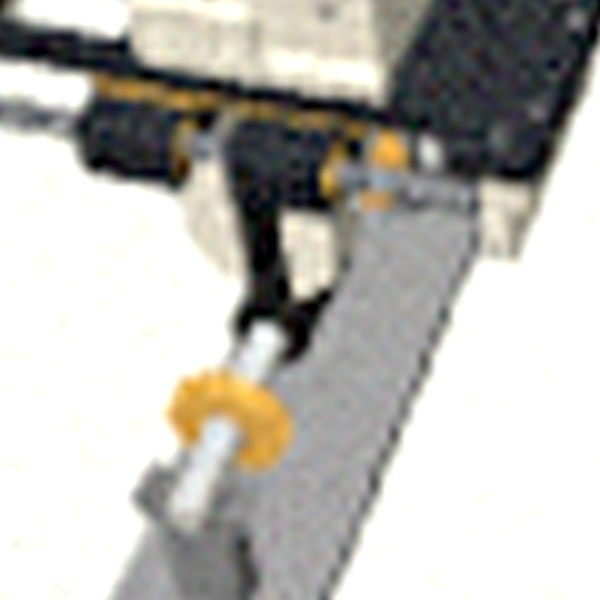

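The pads closed on the top of the hub. In the wrist pictures the finger tips sit about 30 mm behind the stated TCP: tips at (240,236) when open give a depth of 0.17 m, not 0.203 m. I reopen, then lower in small steps watching the force.

>>> apply_moves(increments=[{"linear": [0, 0, 0], "turn": [0, 0, 0], "grip": 0.55}, {"linear": [0, 0, 0], "turn": [0, 0, 0], "grip": 0.55}, {"linear": [0, 0, 0], "turn": [0, 0, 0], "grip": 0.55}, {"linear": [0, 0, 0], "turn": [0, 0, 0], "grip": 0.55}, {"linear": [0, 0, 0], "turn": [0, 0, 0], "grip": 0.55}, {"linear": [0, 0, 0], "turn": [0, 0, 0], "grip": 0.55}], grip_force=20)

```text
time: 6.65
tool_pos: [0.5935, 0.2016, 0.0347]
tool_rot: [-3.142, 0.0, 0.292]
contact_force: [-1.0, -0.1, 0.6]
opening: 0.0489
```

```bash
python3 shot.py w7; python3 - <<'E'
from h import *
im=cv2.convertScaleAbs(cv2.imread("pics/w7.png"),alpha=2.)
crop(im,220,80,420,345,3,"pics/w7c.png")
im=read_camera("side")[:,:,::-1]
crop(cv2.convertScaleAbs(im,alpha=1.8),215,190,300,275,7,"pics/s7.png")
E
python3 ax.py w7
```

```text
6.65 [0.59354026 0.20160137 0.03472991] [-3.14156215e+00  2.83224085e-04  2.91806117e-01] [-1.00843553 -0.07238391  0.62629537] 0.0027758576666374146
brass [320.45 170.79] [ 291  158   60   25 1179] P [0.5794 0.2476 0.055 ] w mm 34.9
```

View pics/w7c.png

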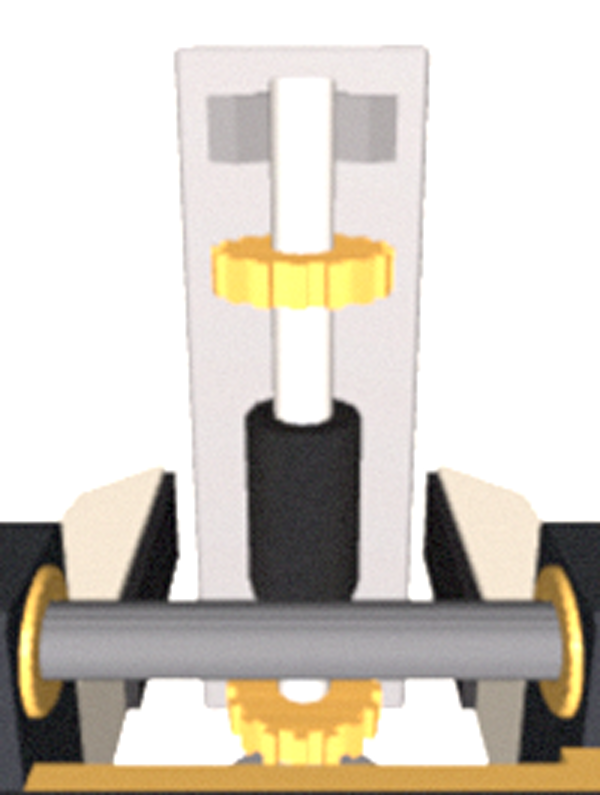

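View pics/s7.png

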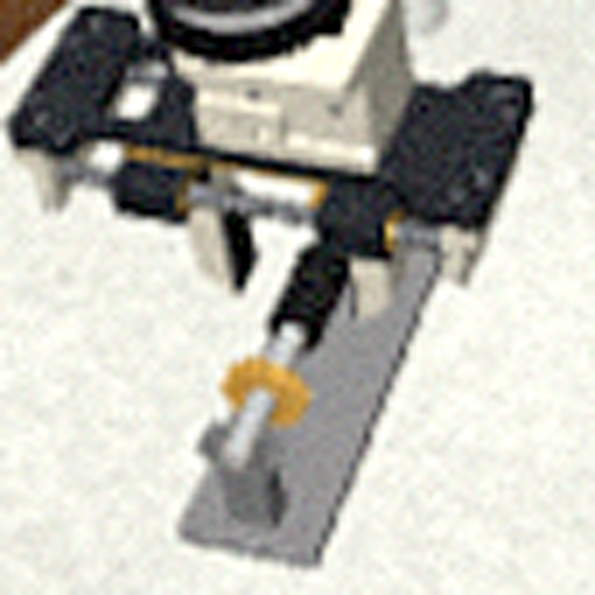

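```bash
python3 - <<'E'
from h import *
import pickle
st=pickle.load(open("pics/w7.pkl","rb"));c=cam("wrist",st);cd=cam("side")
a=tri([(c,(274.3,236.7)),(cd,(215+237/7,190+290/7))]);print(a)
b=tri([(c,(220+442/3,80+470/3)),(cd,(215+362/7,190+313/7))]);print(b)
R=Ro.from_euler('xyz',st["tool_rot"]).as_matrix()
for x in (a,b): print("tool frame",R.T@(x[0]-st["tool_pos"]))
# size-based: pad gap 48.9 -> black inner edges at (178,475),(427,475)
K=c[0];w=(427-178)/3; print("depth",K[0,0]*.0489/w)
E
```

```text
(array([0.56754331, 0.25119916, 0.13865975]), [0.009696682053816578, 0.009696682053816559])
(array([ 0.6364013 ,  0.15813651, -0.04316853]), [0.023013425144801557, 0.023013425144801373])
tool frame [-0.01065897 -0.05498312 -0.10392515]
tool frame [0.02856711 0.05396016 0.0778887 ]
depth 0.1716082681813518
```

By the known gap, the true tip plane is 30 mm behind the reported TCP. For the pads to straddle the hub, the tip should be about 17 mm below the axis, so I lower 26 mm gradually.

>>> apply_moves(increments=[{"linear": [0, 0, -5], "turn": [0, 0, 0], "grip": 0.55}, {"linear": [0, 0, -10], "turn": [0, 0, 0], "grip": 0.55}, {"linear": [0, 0, -14], "turn": [0, 0, 0], "grip": 0.55}])

```text
time: 7.05
tool_pos: [0.5933, 0.2015, 0.0202]
tool_rot: [-3.142, 0.001, 0.292]
contact_force: [-0.6, 0.6, 0.1]
opening: 0.0506
```

>>> apply_moves(increments=[{"linear": [0, 0, -4], "turn": [0, 0, 0], "grip": 0.55}, {"linear": [0, 0, -8], "turn": [0, 0, 0], "grip": 0.55}, {"linear": [0, 0, -12], "turn": [0, 0, 0], "grip": 0.55}, {"linear": [0, 0, -12], "turn": [0, 0, 0], "grip": 0.55}])

```text
time: 7.45
tool_pos: [0.5932, 0.2015, 0.0082]
tool_rot: [-3.141, 0.001, 0.292]
contact_force: [0.4, -0.4, -0.1]
opening: 0.0503
```

```bash
python3 shot.py w8; python3 - <<'E'
from h import *
im=cv2.convertScaleAbs(cv2.imread("pics/w8.png"),alpha=2.)
crop(im,220,80,420,345,3,"pics/w8c.png")
im=read_camera("side")[:,:,::-1]
crop(cv2.convertScaleAbs(im,alpha=1.8),215,190,300,275,7,"pics/s8.png")
E
```

```text
7.45 [0.59320685 0.20150288 0.00820066] [-3.14149857e+00  1.10490829e-03  2.91795947e-01] [ 0.43485858 -0.41711505 -0.09585566] 0.010954411165478857
```

View pics/w8c.png

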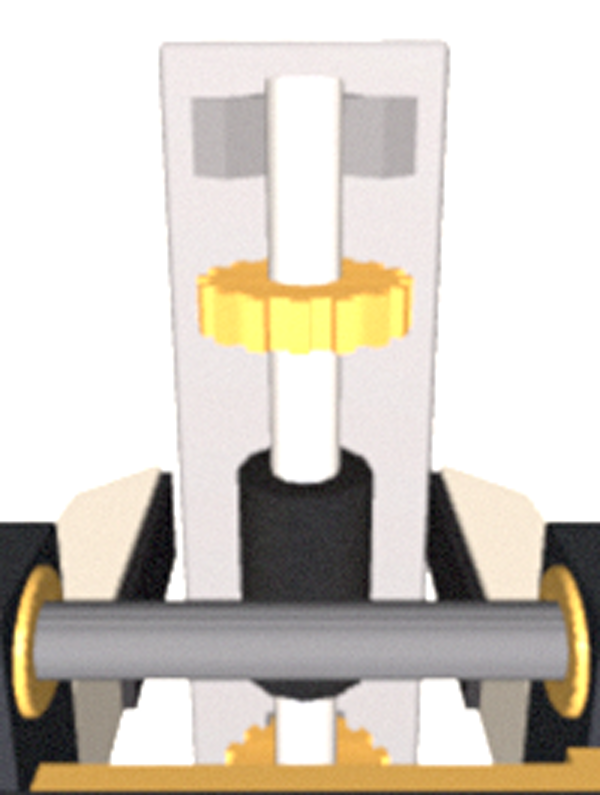

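View pics/s8.png

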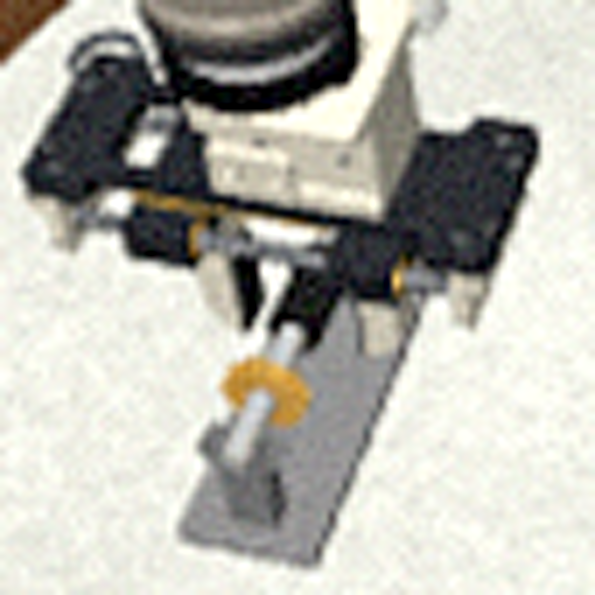

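The pads now straddle the hub and no force shows. I close.

>>> apply_moves(increments=[{"linear": [0, 0, 0], "turn": [0, 0, 0], "grip": 0.15}, {"linear": [0, 0, 0], "turn": [0, 0, 0], "grip": 0.15}, {"linear": [0, 0, 0], "turn": [0, 0, 0], "grip": 0.15}, {"linear": [0, 0, 0], "turn": [0, 0, 0], "grip": 0.15}, {"linear": [0, 0, 0], "turn": [0, 0, 0], "grip": 0.15}, {"linear": [0, 0, 0], "turn": [0, 0, 0], "grip": 0.15}], grip_force=50)

```text
time: 8.15
tool_pos: [0.5942, 0.2017, 0.0091]
tool_rot: [3.142, -0.001, 0.292]
contact_force: [1.7, 0.8, 0.1]
opening: 0.0225
```

>>> apply_moves(increments=[{"linear": [0, 0, 5], "turn": [0, 0, 0], "grip": 0.15}, {"linear": [0, 0, 15], "turn": [0, 0, 0], "grip": 0.15}, {"linear": [0, 0, 30], "turn": [0, 0, 0], "grip": 0.15}, {"linear": [0, 0, 50], "turn": [0, 0, 0], "grip": 0.15}, {"linear": [0, 0, 70], "turn": [0, 0, 0], "grip": 0.15}, {"linear": [0, 0, 85], "turn": [0, 0, 0], "grip": 0.15}, {"linear": [0, 0, 85], "turn": [0, 0, 0], "grip": 0.15}, {"linear": [0, 0, 85], "turn": [0, 0, 0], "grip": 0.15}])

```text
time: 8.95
tool_pos: [0.5933, 0.2015, 0.0939]
tool_rot: [-3.142, 0.0, 0.292]
contact_force: [-0.4, -0.2, -4.3]
opening: 0.023
```

```bash
python3 shot.py w9; python3 - <<'E'
from h import *
print(observe()["opening"],observe()["torque"])
im=cv2.convertScaleAbs(cv2.imread("pics/w9.png"),alpha=1.8)
crop(im,200,60,440,345,2.6,"pics/w9c.png")
E
```

```text
8.95 [0.59330471 0.20150559 0.09393482] [-3.14157873e+00  2.03176416e-04  2.91754565e-01] [-0.39739619 -0.24746157 -4.32257891] 0.02261736322098646
0.022598157474969124 [-0.03839959 -0.12414328 -0.00986615]
```

View pics/w9c.png

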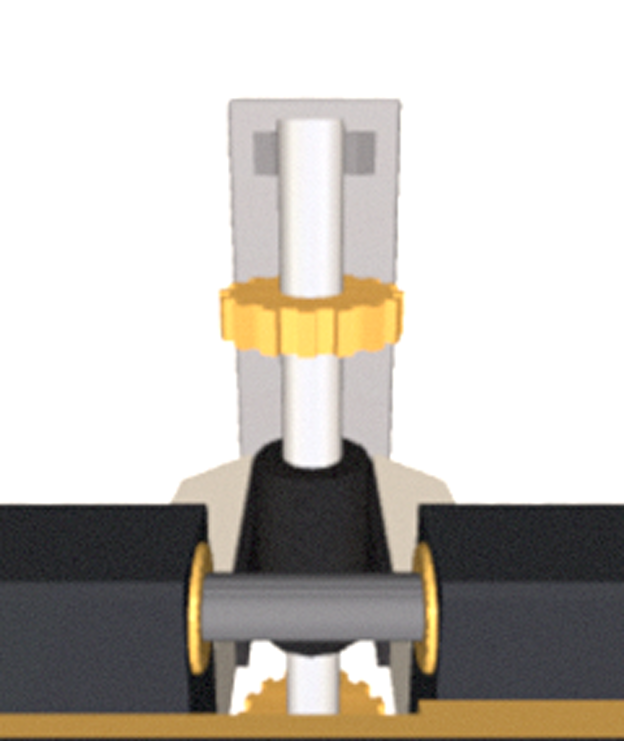

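The axle is held, weighs about 4.3 N and has the tool's yaw. I carry it over the slots at a clear height.

>>> apply_moves(increments=[{"linear": [-3, -15, 15], "turn": [0, 0, -0.2], "grip": 0.15}, {"linear": [-11, -48, 35], "turn": [0, 0, -0.6], "grip": 0.15}, {"linear": [-20, -90, 45], "turn": [0, 0, -1.1], "grip": 0.15}, {"linear": [-31, -135, 45], "turn": [0, 0, -1.6], "grip": 0.15}, {"linear": [-42, -182, 45], "turn": [0, 0, -2.1], "grip": 0.15}, {"linear": [-53, -230, 45], "turn": [0, 0, -2.65], "grip": 0.15}, {"linear": [-64, -278, 45], "turn": [0, 0, -3.2], "grip": 0.15}, {"linear": [-74, -322, 45], "turn": [0, 0, -3.7], "grip": 0.15}, {"linear": [-83, -362, 45], "turn": [0, 0, -4.15], "grip": 0.15}, {"linear": [-90.3, -394, 45], "turn": [0, 0, -4.51], "grip": 0.15}])

```text
time: 10.0
tool_pos: [0.5017, -0.1953, 0.1392]
tool_rot: [3.141, 0.001, -0.185]
contact_force: [0.9, -0.6, -2.1]
opening: 0.0231
```

>>> apply_moves(increments=[{"linear": [0, 0, 0], "turn": [0, 0, 0], "grip": 0.15}, {"linear": [0, 0, 0], "turn": [0, 0, 0], "grip": 0.15}, {"linear": [0, 0, 0], "turn": [0, 0, 0], "grip": 0.15}, {"linear": [0, 0, 0], "turn": [0, 0, 0], "grip": 0.15}])

```text
time: 10.4
tool_pos: [0.5034, -0.1913, 0.139]
tool_rot: [-3.141, 0.0, -0.179]
contact_force: [-0.5, 0.1, -3.1]
opening: 0.0227
```

```bash
python3 shot.py w10; python3 - <<'E'
from h import *
im=cv2.convertScaleAbs(cv2.imread("pics/w10.png"),alpha=1.5)
crop(im,200,60,440,345,2.1,"pics/w10c.png")
for n,(x0,y0,x1,y1) in dict(side=(290,80,410,200),scene=(205,150,345,320)).items():
    im=read_camera(n)[:,:,::-1];cv2.imwrite(f"pics/{n}10.png",im)
    crop(cv2.convertScaleAbs(im,alpha=1.6),x0,y0,x1,y1,4,f"pics/{n}10c.png")
a=cv2.imread("pics/side10c.png");b=cv2.imread("pics/w10c.png");print(a.shape,b.shape)
E
```

```text
10.4 [ 0.50341806 -0.19131261  0.13898845] [-3.14137798e+00  2.12827236e-04 -1.78944400e-01] [-0.4972355   0.14519119 -3.06658903] 0.00465324806816597
(480, 480, 3) (598, 504, 3)
```

View pics/w10c.png

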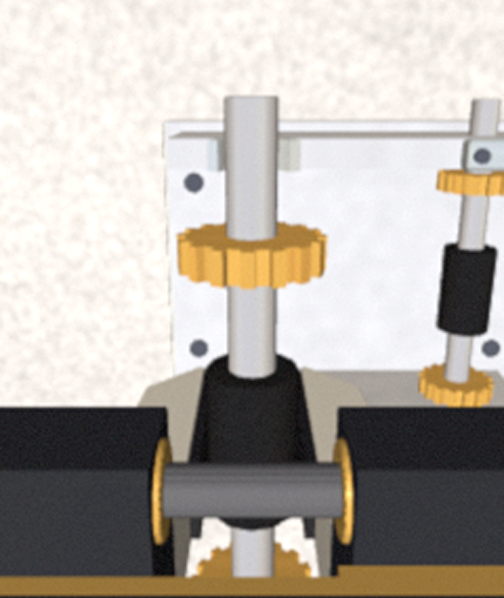

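View pics/side10c.png

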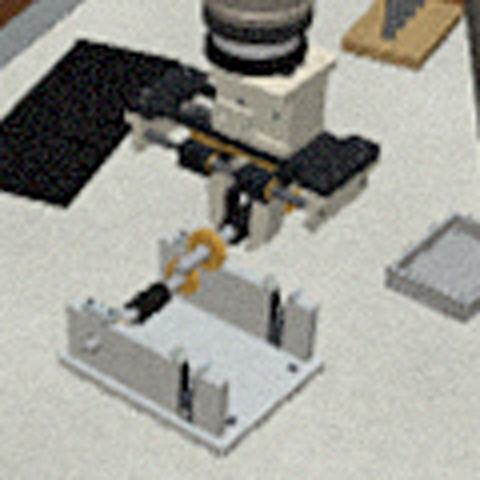

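View pics/scene10c.png

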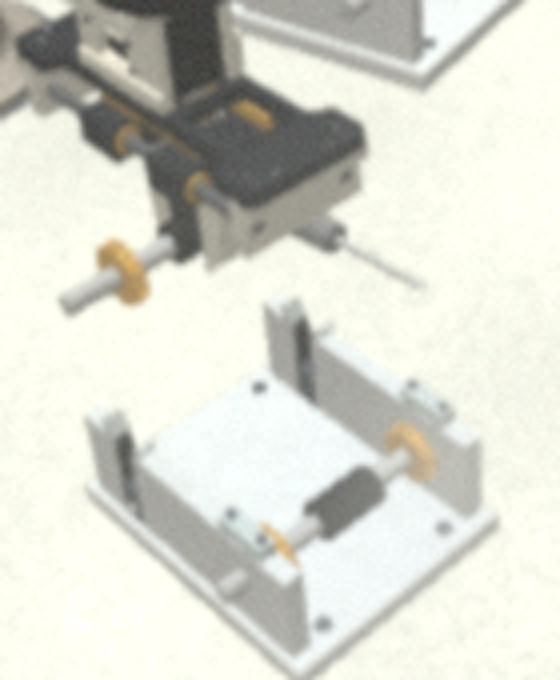

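```bash
python3 - <<'E'
from h import *
import pickle
st=pickle.load(open("pics/w10.pkl","rb"));c=cam("wrist",st)
im=cv2.imread("pics/w10.png");g=cv2.cvtColor(im,cv2.COLOR_BGR2GRAY)
for r in (110,125,129,133,150,195,215,225): print(r,' '.join(map(str,g[r,295:348])))
hsv=cv2.cvtColor(im,cv2.COLOR_BGR2HSV);br=((hsv[...,0]>10)&(hsv[...,0]<30)&(hsv[...,1]>110)&(hsv[...,2]>80)).astype(np.uint8)
br[:, :270]=0;br[:,370:]=0;br[220:]=0
_,_,s,ce=cv2.connectedComponentsWithStats(br);print(s[1:],ce[1:])
E
```

```text
110 168 168 168 166 166 163 161 158 157 160 161 135 111 112 118 128 135 138 140 138 138 138 139 139 140 139 138 139 140 141 141 135 129 122 117 107 92 119 153 163 163 163 162 161 164 161 163 160 159 161 161 160 160
125 122 123 122 125 120 117 115 109 106 106 105 98 97 108 119 126 134 138 141 139 139 138 139 140 139 139 137 139 139 140 142 134 127 121 113 106 86 91 107 107 108 106 107 111 112 113 119 121 123 122 123 123 122
129 160 160 160 156 151 150 150 150 127 103 98 90 97 109 119 126 132 140 139 139 139 138 140 140 138 139 140 141 139 140 141 135 127 121 113 103 86 102 129 136 134 131 132 138 141 142 141 142 154 160 160 158 159
133 161 160 160 156 150 148 150 147 130 106 99 90 92 107 118 124 132 137 139 139 139 139 139 139 139 139 138 140 140 140 141 133 127 121 115 103 87 114 133 134 131 131 130 138 141 142 142 142 154 161 160 158 160
150 123 155 165 163 163 162 164 163 163 165 165 165 121 105 119 125 133 136 140 139 139 138 139 139 138 138 138 139 139 142 141 133 129 119 113 99 84 141 165 165 164 163 161 162 162 162 162 163 163 162 163 163 164
195 164 165 167 164 160 141 130 129 128 126 119 94 84 111 127 132 132 134 134 131 126 128 128 127 128 126 120 127 133 133 133 134 130 109 103 121 124 127 128 129 127 145 154 159 163 161 155 150 146 146 151 158 163
215 165 164 165 165 167 166 165 168 168 167 168 166 164 130 115 120 129 135 141 142 140 139 138 138 138 138 137 138 141 139 136 130 125 117 108 90 121 155 164 164 166 165 164 164 164 163 165 163 166 162 163 163 163
225 66 67 65 95 149 167 167 167 165 165 165 167 166 128 111 120 128 135 141 142 142 139 140 138 139 139 138 139 140 139 137 129 123 118 106 88 122 155 165 166 165 165 164 164 164 163 163 164 163 161 163 162 162
[[ 285  166   70   31 1685]] [[319.47477745 181.97448071]]
```

```bash
python3 - <<'E'
from h import *
import pickle
c=cam("wrist",pickle.load(open("pics/w10.pkl","rb")))
y=np.radians(-10.35);ex=np.array([np.cos(y),np.sin(y),0]);ey=np.array([-np.sin(y),np.cos(y),0])
m=np.array([.503,-.1925,0])
for n,uv,z in [("rod110",(318.9,110),.185),("rod150",(319.1,150),.185),("rod215",(319.2,215),.185),("slot far",(320.4,131),.08)]:
    p=plane(c,uv,z);print(n,p.round(4),"x",((p-m)@ex*1e3).round(2),"y",((p-m)@ey*1e3).round(1))
for z in (.18,.185,.19):
    p=plane(c,(319.4,181.97),z);print("wheel",z,((p-m)@ey*1e3).round(1))
    p=plane(c,(319,105.7-.3),z+0);print("rod end",z,((p-m)@ey*1e3).round(1))
E
```

```text
rod110 [ 0.5166 -0.1106  0.185 ] x -1.38 y 83.0
rod150 [ 0.5134 -0.1287  0.185 ] x -1.27 y 64.6
rod215 [ 0.5074 -0.1616  0.185 ] x -1.19 y 31.2
slot far [ 0.5144 -0.128   0.08  ] x -0.34 y 65.5
wheel 0.18 47.5
rod end 0.18 85.0
wheel 0.185 48.8
rod end 0.185 85.0
wheel 0.19 50.0
rod end 0.19 85.0
```

The rod end is 85.0 mm from the slot middle along y, so the axle is centred. It sits about 1 mm too far to -x, which I correct while descending to just above the mouth.

>>> apply_moves(increments=[{"linear": [1, -0.2, -15], "turn": [0, 0, 0], "grip": 0.15}, {"linear": [1, -0.2, -40], "turn": [0, 0, 0], "grip": 0.15}, {"linear": [1, -0.2, -65], "turn": [0, 0, 0], "grip": 0.15}, {"linear": [1, -0.2, -82], "turn": [0, 0, 0], "grip": 0.15}, {"linear": [1, -0.2, -86], "turn": [0, 0, 0], "grip": 0.15}, {"linear": [1, -0.2, -86], "turn": [0, 0, 0], "grip": 0.15}, {"linear": [1, -0.2, -86], "turn": [0, 0, 0], "grip": 0.15}])

```text
time: 11.25
tool_pos: [0.5051, -0.1928, 0.0539]
tool_rot: [3.141, -0.002, -0.18]
contact_force: [0.2, 0.5, -2.3]
opening: 0.0226
```

```bash
python3 shot.py w11; python3 - <<'E'
from h import *
im=cv2.convertScaleAbs(cv2.imread("pics/w11.png"),alpha=1.5)
crop(im,240,60,400,345,2.1,"pics/w11c.png")
for n,(x0,y0,x1,y1) in dict(side=(290,100,390,200),scene=(205,190,345,320)).items():
    im=read_camera(n)[:,:,::-1]
    crop(cv2.convertScaleAbs(im,alpha=1.6),x0,y0,x1,y1,5,f"pics/{n}11c.png")
E
```

```text
11.25 [ 0.50511293 -0.1927806   0.05390916] [ 3.14101419e+00 -1.72693396e-03 -1.80064208e-01] [ 0.24216888  0.50215524 -2.25788253] 0.008857081873701508
```

View pics/w11c.png

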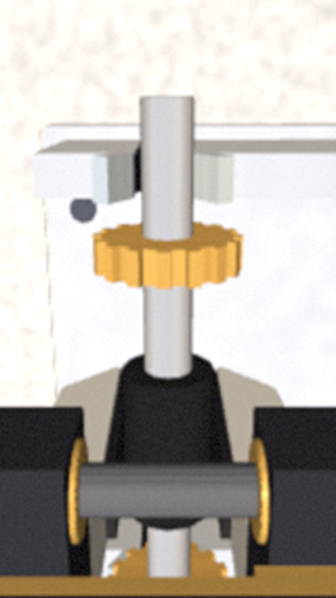

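View pics/side11c.png

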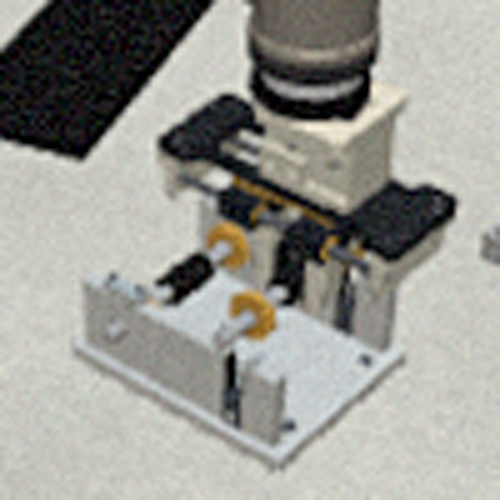

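View pics/scene11c.png

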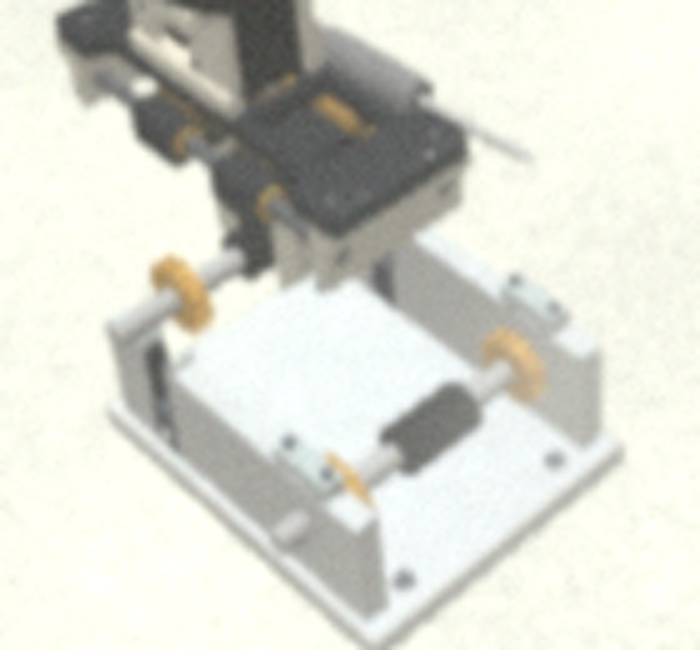

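```bash
python3 - <<'E'
from h import *
import pickle
c=cam("wrist",pickle.load(open("pics/w11.pkl","rb")))
g=cv2.cvtColor(cv2.imread("pics/w11.png"),cv2.COLOR_BGR2GRAY)
for r in (112,137,141,145,149): print(r,' '.join(map(str,g[r,280:356])))
y=np.radians(-10.35);ex=np.array([np.cos(y),np.sin(y),0]);ey=np.array([-np.sin(y),np.cos(y),0]);m=np.array([.503,-.1925,0])
for n,uv,z in [("rod",(318.9,110),.1),("slot",(317.3,143),.08),("slot.084",(317.3,143),.084),("rodend",(319,105.5),.1)]:
    p=plane(c,uv,z);print(n,p.round(4),"x",((p-m)@ex*1e3).round(2),"y",((p-m)@ey*1e3).round(1))
E
```

```text
112 167 169 171 172 172 173 174 174 172 171 167 164 163 161 160 159 162 163 164 166 163 163 164 167 167 168 139 115 115 123 131 137 142 144 141 144 143 143 142 143 144 143 144 144 144 145 138 132 126 120 111 93 121 156 166 166 166 165 166 166 165 165 171 170 170 168 166 164 164 163 164 162 162 162 162 162
137 163 165 165 160 155 154 154 154 154 154 145 116 102 100 103 103 105 105 104 103 103 104 102 67 26 10 27 79 110 121 131 137 143 144 143 142 144 145 143 143 142 141 143 144 144 143 137 132 125 117 104 86 118 136 137 136 137 140 140 135 135 135 134 136 142 145 147 146 147 147 146 156 163 163 163 163
141 165 166 165 160 155 153 154 154 154 154 145 117 102 102 102 104 105 107 104 102 103 105 101 73 32 12 18 79 109 121 131 136 142 141 141 142 142 143 143 143 141 143 142 144 144 143 137 129 123 116 103 87 117 137 137 136 137 139 139 136 135 134 133 136 143 146 147 147 146 146 146 156 162 165 164 166
145 164 164 165 160 155 154 154 153 153 152 152 124 102 101 101 103 104 106 107 99 105 104 103 73 30 12 22 77 109 123 129 136 142 143 144 142 142 142 142 144 142 141 143 144 145 143 136 129 124 117 106 85 118 136 138 135 137 139 140 136 135 135 134 138 144 145 146 146 146 145 147 159 165 164 165 164
149 165 166 164 162 156 154 154 154 152 155 154 123 102 102 102 103 105 104 105 104 102 104 102 75 34 10 17 74 107 122 129 135 142 145 143 142 143 142 142 144 143 141 142 144 143 143 136 130 124 117 101 83 119 137 137 136 137 140 137 136 134 132 132 139 144 146 146 145 147 145 147 159 164 165 166 165
rod [ 0.5183 -0.112   0.1   ] x 0.56 y 81.9
slot [ 0.5143 -0.129   0.08  ] x -0.33 y 64.5
slot.084 [ 0.5144 -0.1285  0.084 ] x -0.3 y 65.0
rodend [ 0.5187 -0.1101  0.1   ] x 0.6 y 83.9
```

>>> apply_moves(increments=[{"linear": [-0.7, 0.9, -3], "turn": [0, 0, 0], "grip": 0.15}, {"linear": [-0.7, 0.9, -8], "turn": [0, 0, 0], "grip": 0.15}, {"linear": [-0.7, 0.9, -13], "turn": [0, 0, 0], "grip": 0.15}, {"linear": [-0.7, 0.9, -16], "turn": [0, 0, 0], "grip": 0.15}])

```text
time: 11.8
tool_pos: [0.5033, -0.1915, 0.0362]
tool_rot: [-3.141, 0.001, -0.181]
contact_force: [-0.7, -0.0, -2.7]
opening: 0.0227
```

>>> apply_moves(increments=[{"linear": [0, 0, -3], "turn": [0, 0, 0], "grip": 0.15}, {"linear": [0, 0, -6], "turn": [0, 0, 0], "grip": 0.15}, {"linear": [0, 0, -9], "turn": [0, 0, 0], "grip": 0.15}, {"linear": [0, 0, -9], "turn": [0, 0, 0], "grip": 0.15}])

```text
time: 12.2
tool_pos: [0.5034, -0.1916, 0.0275]
tool_rot: [-3.141, 0.001, -0.181]
contact_force: [-0.4, -0.2, -2.7]
opening: 0.0228
```

```bash
python3 shot.py w12; python3 - <<'E'
from h import *
im=cv2.convertScaleAbs(cv2.imread("pics/w12.png"),alpha=1.5)
crop(im,260,80,380,345,2.2,"pics/w12c.png")
im=read_camera("side")[:,:,::-1]
crop(cv2.convertScaleAbs(im,alpha=1.6),300,120,380,200,7,f"pics/side12c.png")
E
```

```text
12.2 [ 0.50339346 -0.19157391  0.02745297] [-3.14132806e+00  7.09918777e-04 -1.80565028e-01] [-0.43450313 -0.24577228 -2.70748771] 0.010068713601313018
```

View pics/w12c.png

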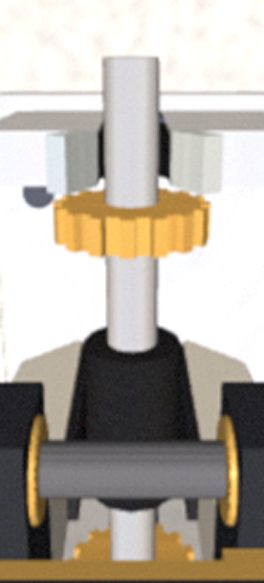

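View pics/side12c.png

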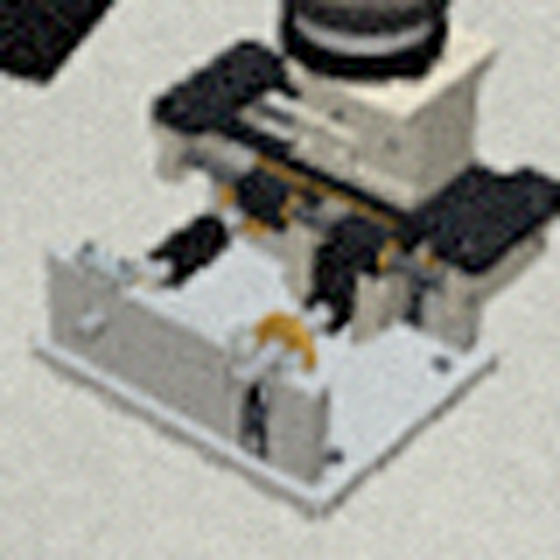

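The rod sits between the mouth guides in both views. I push into the shoes.

>>> apply_moves(increments=[{"linear": [0, 0, -2], "turn": [0, 0, 0], "grip": 0.15}, {"linear": [0, 0, -4], "turn": [0, 0, 0], "grip": 0.15}, {"linear": [0, 0, -6], "turn": [0, 0, 0], "grip": 0.15}, {"linear": [0, 0, -7], "turn": [0, 0, 0], "grip": 0.15}])

```text
time: 12.7
tool_pos: [0.5042, -0.192, 0.0219]
tool_rot: [3.141, -0.002, -0.181]
contact_force: [-1.9, 0.3, 8.7]
opening: 0.0228
```

>>> apply_moves(increments=[{"linear": [0, 0, -2], "turn": [0, 0, 0], "grip": 0.15}, {"linear": [0, 0, -4], "turn": [0, 0, 0], "grip": 0.15}, {"linear": [0, 0, -5], "turn": [0, 0, 0], "grip": 0.15}])

```text
time: 13.0
tool_pos: [0.5042, -0.1921, 0.0168]
tool_rot: [3.141, -0.002, -0.18]
contact_force: [-0.3, 0.7, 4.7]
opening: 0.0227
```

>>> apply_moves(increments=[{"linear": [0, 0, -1], "turn": [0, 0, 0], "grip": 0.15}, {"linear": [0, 0, -2], "turn": [0, 0, 0], "grip": 0.15}, {"linear": [0, 0, -3], "turn": [0, 0, 0], "grip": 0.15}])

```text
time: 13.3
tool_pos: [0.5043, -0.1921, 0.0138]
tool_rot: [3.141, -0.002, -0.18]
contact_force: [-1.0, 0.2, 5.8]
opening: 0.0231
```

>>> apply_moves(increments=[{"linear": [0, 0, -1], "turn": [0, 0, 0], "grip": 0.15}, {"linear": [0, 0, -2], "turn": [0, 0, 0], "grip": 0.15}])

```text
time: 13.5
tool_pos: [0.5042, -0.1921, 0.0118]
tool_rot: [3.141, -0.002, -0.181]
contact_force: [-1.8, 0.9, 4.1]
opening: 0.023
```

>>> apply_moves(increments=[{"linear": [0, 0, -0.8], "turn": [0, 0, 0], "grip": 0.15}, {"linear": [0, 0, -1.5], "turn": [0, 0, 0], "grip": 0.15}])

```text
time: 13.7
tool_pos: [0.5042, -0.1921, 0.0102]
tool_rot: [3.141, -0.002, -0.18]
contact_force: [-1.7, 0.6, 4.6]
opening: 0.0229
```

>>> apply_moves(increments=[{"linear": [0, 0, -0.8], "turn": [0, 0, 0], "grip": 0.15}, {"linear": [0, 0, -1.6], "turn": [0, 0, 0], "grip": 0.15}])

```text
time: 13.9
tool_pos: [0.5042, -0.1921, 0.0086]
tool_rot: [3.141, -0.002, -0.181]
contact_force: [-1.8, 1.1, 4.6]
opening: 0.023
```

>>> apply_moves(increments=[{"linear": [0, 0, -0.8], "turn": [0, 0, 0], "grip": 0.15}, {"linear": [0, 0, -1.6], "turn": [0, 0, 0], "grip": 0.15}])

```text
time: 14.1
tool_pos: [0.5042, -0.1921, 0.0071]
tool_rot: [3.141, -0.002, -0.181]
contact_force: [-1.2, 0.5, 4.8]
opening: 0.0228
```

>>> apply_moves(increments=[{"linear": [0, 0, -0.8], "turn": [0, 0, 0], "grip": 0.15}, {"linear": [0, 0, -1.5], "turn": [0, 0, 0], "grip": 0.15}])

```text
time: 14.3
tool_pos: [0.5042, -0.1921, 0.0056]
tool_rot: [3.141, -0.002, -0.18]
contact_force: [-0.5, 0.6, 5.5]
opening: 0.0228
```

>>> apply_moves(increments=[{"linear": [0, 0, -0.7], "turn": [0, 0, 0], "grip": 0.15}, {"linear": [0, 0, -1.4], "turn": [0, 0, 0], "grip": 0.15}])

```text
time: 14.5
tool_pos: [0.5042, -0.1921, 0.0042]
tool_rot: [3.141, -0.002, -0.18]
contact_force: [-1.6, 0.5, 5.6]
opening: 0.0228
```

>>> apply_moves(increments=[{"linear": [0, 0, -0.7], "turn": [0, 0, 0], "grip": 0.15}, {"linear": [0, 0, -1.4], "turn": [0, 0, 0], "grip": 0.15}])

```text
time: 14.7
tool_pos: [0.5042, -0.1921, 0.0027]
tool_rot: [3.141, -0.002, -0.18]
contact_force: [-1.0, 0.9, 5.2]
opening: 0.0227
```

>>> apply_moves(increments=[{"linear": [0, 0, -0.7], "turn": [0, 0, 0], "grip": 0.15}, {"linear": [0, 0, -1.3], "turn": [0, 0, 0], "grip": 0.15}])

```text
time: 14.9
tool_pos: [0.5043, -0.1921, 0.0017]
tool_rot: [3.141, -0.002, -0.18]
contact_force: [-2.3, 1.0, 12.0]
opening: 0.0229
```

Floor contact: the force rose from about 5 to 12 N at TCP z≈1.7 mm. I ease up to about 18 N.

>>> apply_moves(increments=[{"linear": [0, 0, -0.3], "turn": [0, 0, 0], "grip": 0.15}, {"linear": [0, 0, -0.3], "turn": [0, 0, 0], "grip": 0.15}])

```text
time: 15.1
tool_pos: [0.5043, -0.1921, 0.0017]
tool_rot: [3.141, -0.002, -0.18]
contact_force: [-2.3, 0.7, 10.1]
opening: 0.0226
```

>>> apply_moves(increments=[{"linear": [0, 0, -0.5], "turn": [0, 0, 0], "grip": 0.15}, {"linear": [0, 0, -0.5], "turn": [0, 0, 0], "grip": 0.15}])

```text
time: 15.3
tool_pos: [0.5043, -0.1921, 0.0016]
tool_rot: [3.141, -0.002, -0.18]
contact_force: [-3.9, 0.1, 13.5]
opening: 0.0228
```

>>> apply_moves(increments=[{"linear": [0, 0, -0.5], "turn": [0, 0, 0], "grip": 0.15}, {"linear": [0, 0, -0.5], "turn": [0, 0, 0], "grip": 0.15}])

```text
time: 15.5
tool_pos: [0.5043, -0.1921, 0.0015]
tool_rot: [3.141, -0.002, -0.18]
contact_force: [-4.2, 1.4, 17.0]
opening: 0.023
```

>>> apply_moves(increments=[{"linear": [0, 0, 0], "turn": [0, 0, 0], "grip": 0.15}, {"linear": [0, 0, 0], "turn": [0, 0, 0], "grip": 0.15}])

```text
time: 15.7
tool_pos: [0.5043, -0.1921, 0.0015]
tool_rot: [3.141, -0.002, -0.18]
contact_force: [-5.8, 2.0, 17.5]
opening: 0.0226
```

>>> apply_moves(increments=[{"linear": [0, 0, 0], "turn": [0, 0, 0], "grip": 0.15}, {"linear": [0, 0, 0], "turn": [0, 0, 0], "grip": 0.15}])

```text
time: 15.9
tool_pos: [0.5043, -0.1921, 0.0015]
tool_rot: [3.141, -0.002, -0.18]
contact_force: [-4.7, 1.9, 17.4]
opening: 0.0227
```

>>> apply_moves(increments=[{"linear": [0, 0, 0], "turn": [0, 0, 0], "grip": 0.15}, {"linear": [0, 0, 0], "turn": [0, 0, 0], "grip": 0.15}, {"linear": [0, 0, 0], "turn": [0, 0, 0], "grip": 0.15}, {"linear": [0, 0, 0], "turn": [0, 0, 0], "grip": 0.15}])

```text
time: 16.3
tool_pos: [0.5043, -0.1921, 0.0015]
tool_rot: [3.141, -0.002, -0.18]
contact_force: [-4.5, 2.0, 18.0]
opening: 0.0229
```

```bash
python3 shot.py w13; python3 - <<'E'
from h import *
s=observe();print(s["contact_force"],s["torque"])
im=cv2.convertScaleAbs(cv2.imread("pics/w13.png"),alpha=1.5)
crop(im,260,80,380,345,2.2,"pics/w13c.png")
for n,(x0,y0,x1,y1) in dict(side=(300,120,380,200),scene=(215,210,335,320)).items():
    im=read_camera(n)[:,:,::-1]
    crop(cv2.convertScaleAbs(im,alpha=1.6),x0,y0,x1,y1,6,f"pics/{n}13c.png")
E
```

```text
16.3 [ 0.50431222 -0.19214826  0.00153874] [ 3.14062707e+00 -2.38107727e-03 -1.80378238e-01] [-4.47799295  1.99755827 18.00745348] 0.0012414846619313777
[-4.38288535  2.76721632 17.99348628] [0.27482616 0.7510018  0.0061253 ]
```

View pics/side13c.png

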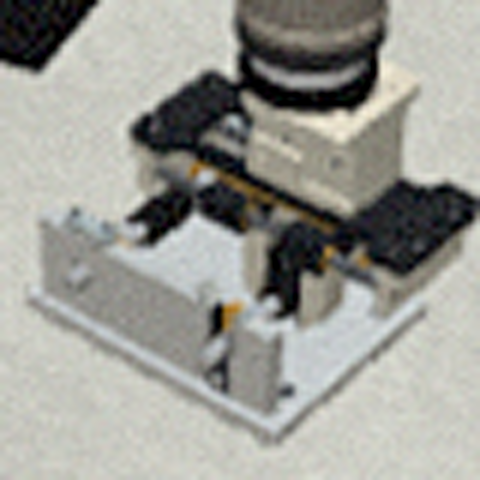

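View pics/scene13c.png

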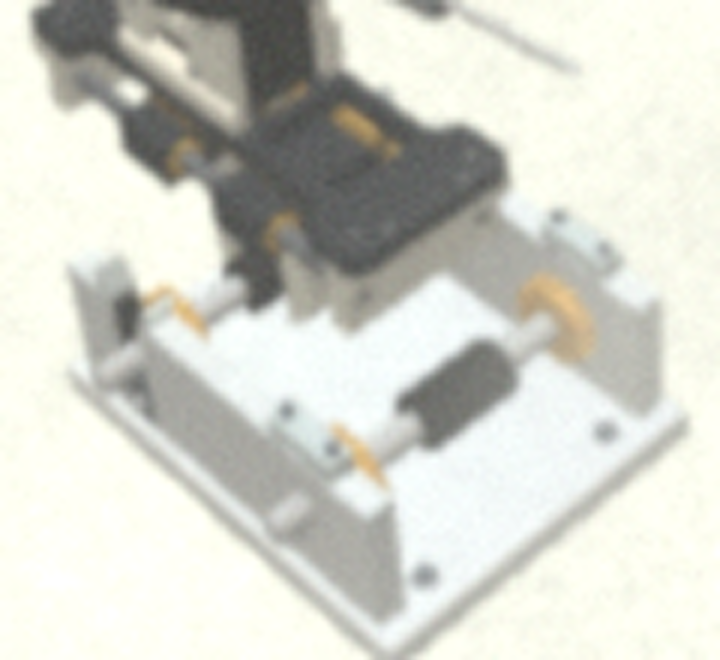

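The push held at 17 to 18 N for over 0.9 s. The moment is explained by the small side forces, so both ends bear. I ease the push most of the way off without lifting, then open.

>>> apply_moves(increments=[{"linear": [0, 0, 0.6], "turn": [0, 0, 0], "grip": 0.15}, {"linear": [0, 0, 1.2], "turn": [0, 0, 0], "grip": 0.15}, {"linear": [0, 0, 1.8], "turn": [0, 0, 0], "grip": 0.15}, {"linear": [0, 0, 1.8], "turn": [0, 0, 0], "grip": 0.15}])

```text
time: 16.85
tool_pos: [0.5042, -0.1921, 0.0017]
tool_rot: [3.141, -0.001, -0.18]
contact_force: [-0.8, 0.3, 5.7]
opening: 0.0226
```

>>> apply_moves(increments=[{"linear": [0, 0, 0.3], "turn": [0, 0, 0], "grip": 0.3}, {"linear": [0, 0, 0.3], "turn": [0, 0, 0], "grip": 0.4}, {"linear": [0, 0, 0.3], "turn": [0, 0, 0], "grip": 0.45}, {"linear": [0, 0, 0.3], "turn": [0, 0, 0], "grip": 0.5}, {"linear": [0, 0, 0.3], "turn": [0, 0, 0], "grip": 0.5}, {"linear": [0, 0, 0.3], "turn": [0, 0, 0], "grip": 0.5}], grip_force=20)

```text
time: 17.45
tool_pos: [0.5036, -0.1917, 0.0013]
tool_rot: [-3.142, 0.0, -0.181]
contact_force: [-0.5, -0.6, -0.4]
opening: 0.0456
```

>>> apply_moves(increments=[{"linear": [0, 0, 6], "turn": [0, 0, 0], "grip": 0.5}, {"linear": [0, 0, 15], "turn": [0, 0, 0], "grip": 0.5}, {"linear": [0, 0, 27], "turn": [0, 0, 0], "grip": 0.5}])

```text
time: 17.75
tool_pos: [0.5036, -0.1917, 0.0292]
tool_rot: [-3.142, 0.0, -0.181]
contact_force: [-0.2, -0.6, 0.4]
opening: 0.0456
```

>>> apply_moves(increments=[{"linear": [0, 0, 25], "turn": [0, 0, 0], "grip": 0.5}, {"linear": [-5, -30, 60], "turn": [0, 0, 0], "grip": 0.5}, {"linear": [-15, -75, 100], "turn": [0, 0, 0], "grip": 0.5}, {"linear": [-15, -82, 130], "turn": [0, 0, 0], "grip": 0.5}, {"linear": [-15, -82, 150], "turn": [0, 0, 0], "grip": 0.5}, {"linear": [-15, -82, 150], "turn": [0, 0, 0], "grip": 0.5}, {"linear": [-15, -82, 150], "turn": [0, 0, 0], "grip": 0.5}])

```text
time: 18.45
tool_pos: [0.4885, -0.2735, 0.1789]
tool_rot: [3.141, -0.001, -0.18]
contact_force: [0.4, -0.1, 0.3]
opening: 0.0463
```

```bash
python3 shot.py w14; python3 - <<'E'
from h import *
im=cv2.imread("pics/w14.png")
crop(im,230,0,470,200,3.3,"pics/w14c.png")
for n,(x0,y0,x1,y1) in dict(side=(295,120,385,200),scene=(215,215,335,320)).items():
    im=read_camera(n)[:,:,::-1];cv2.imwrite(f"pics/{n}14.png",im)
    crop(cv2.convertScaleAbs(im,alpha=1.4),x0,y0,x1,y1,6,f"pics/{n}14c.png")
E
```

```text
18.45 [ 0.48848477 -0.2734762   0.1789004 ] [ 3.14127997e+00 -8.19885653e-04 -1.80459127e-01] [ 0.44103454 -0.10708886  0.34025544] 0.03011539679127058
```

View pics/w14c.png

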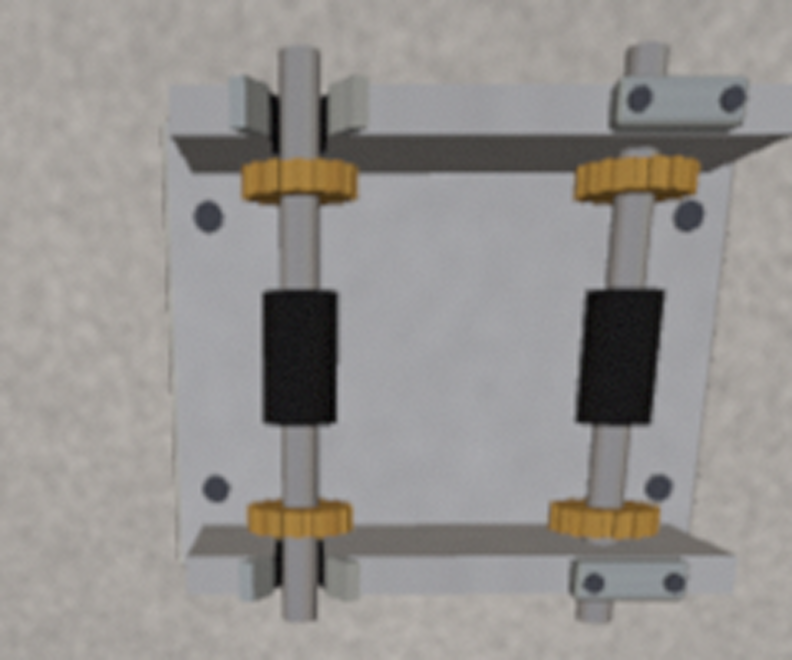

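View pics/side14c.png

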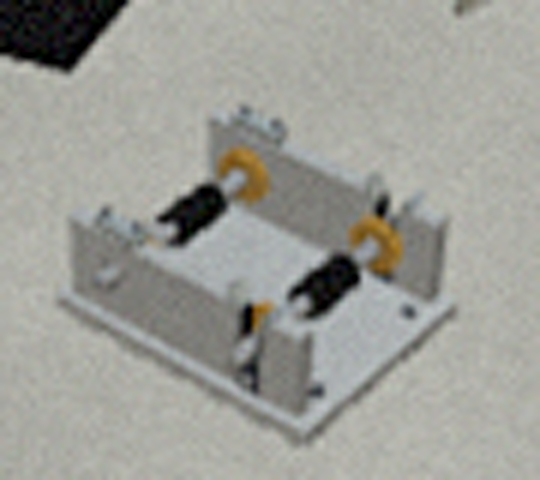

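View pics/scene14.png

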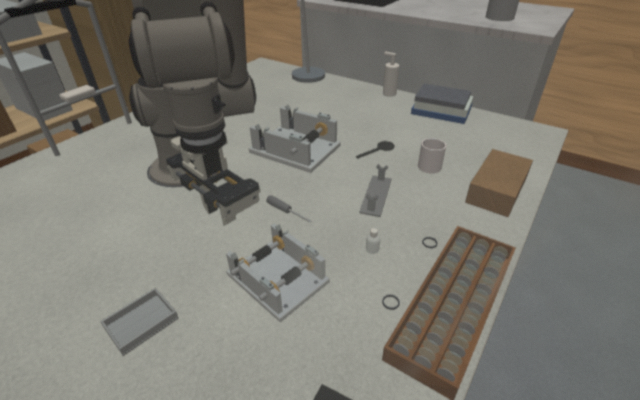

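```bash
python3 - <<'E'
from h import *
import pickle
c2,c3=[cam("wrist",pickle.load(open(f"pics/{n}.pkl","rb"))) for n in ("w2","w3")]
for n in ("w2","w3"):
    g=cv2.cvtColor(cv2.imread(f"pics/{n}.png"),cv2.COLOR_BGR2GRAY)
    print(n,g[225:256,320] if n=="w2" else g[152:178,320])
print(tri([(c2,(319.5,237.8)),(c3,(320.2,161.7))]))
E
cat > m.py <<'E'
from ax import *
E
python3 - <<'E'
import sys; sys.path.insert(0,'.')
import os; os.chdir('.')
from ax import *
im=cv2.imread("pics/w14.png")
for z in (.042,.048,.056): 
    hsv=cv2.cvtColor(im,cv2.COLOR_BGR2HSV);br=((hsv[...,0]>10)&(hsv[...,0]<30)&(hsv[...,1]>110)&(hsv[...,2]>80)).astype(np.uint8)
    c=cam("wrist",pickle.load(open("pics/w14.pkl","rb")))
    br[:,:295]=0;br[:,345:]=0;br[200:]=0
    _,_,s,ce=cv2.connectedComponentsWithStats(br)
    P=[plane(c,x,z) for x in ce[1:] ];print(z,s[1:].tolist(),np.linalg.norm(P[0]-P[-1]),P[0].round(4),P[-1].round(4))
E
```

```text
w2 [157 158 157 121  51  38  43  43  42  41  41  42  49  60  64  64  63  63
  66  62  60  67 109 151 162 161 159 162 160 164 163]
w3 [155 155 156 156 156 156 119  51  38  40  53  62  63  63  65  63  63  63
  61  63  92 139 158 162 162 162]
(array([ 0.49257959, -0.24931221,  0.04372292]), [1.5843756088059797e-05, 1.5843756088105655e-05])
0.042 [[303, 48, 35, 13, 357], [305, 152, 32, 11, 288]] 0.10447826181624757 [ 0.5125 -0.1412  0.042 ] [ 0.4941 -0.2441  0.042 ]
0.048 [[303, 48, 35, 13, 357], [305, 152, 32, 11, 288]] 0.10254160269805783 [ 0.5123 -0.1421  0.048 ] [ 0.4943 -0.2431  0.048 ]
0.056 [[303, 48, 35, 13, 357], [305, 152, 32, 11, 288]] 0.0999593905404715 [ 0.512  -0.1434  0.056 ] [ 0.4944 -0.2418  0.056 ]
```

The floor measured from two earlier views is about 43.7 mm, against 41.7 mm felt. The wheel spacing in the picture fits an axle height of 48 mm. I hand in.

```bash
python3 -c "
from cell import *
print(hand_in()); print(observe()['time'])"
```

```text
the job is handed in; nothing more can be done
None
the job is handed in; nothing more can be done
```

The axle is home in the smaller carriage: lowered level into the empty slots, bedded on the floors, released, and handed in at about 18.6 s.

- **Bedding:** the shoes took about 5 N on the wrist reading (about 8 N with the axle's weight). The floors were felt at about 42 mm. I held a wrist reading of 17–18 N for about 0.9 s, then eased it to about 6 N and let go. The highest reading was about 18 N, or about 21 N on the carriage if the axle's weight counts.
- **Final checks:** the last pictures show the axle level and centred in both slots, with nothing else seen to have moved. Wheel spacing in the picture fits a centre height of about 48 mm. The floor measured from two wrist views was about 44 mm, which agrees within its error with the height felt.

**What failed or disagreed:**
- The first grip closed on the top of the hub. The real finger tips are about 30 mm behind the reported TCP, so I reopened, went about 26 mm lower and gripped again. It pressed the axle in its rest with about 10 N and did no visible harm.
- The flat cheek tops measured about 75 mm, not 84 mm. I took the mouth guides above them to be the top 10 mm.
- Some wrist-camera lengths were 2–5 % off.

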